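# Take the drained bottle off its peg and stand it in the carrier

### The arm

A 7-joint arm with a two-finger parallel gripper is mounted at the origin on the work surface. World frame = base frame: x ahead of the robot, y to its left, z up, the work surface at z = 0. Lengths are in m, angles in rad, forces in N, time in s.
With the tool pointing down it reaches from about 0.425 to 0.95 m from the base axis. Payload 4.7 kg.
Tool frame: the origin (TCP) lies at the very end of the fingers, on their centre line; the grasp point (between the pads) lies 19 mm behind it; z points along the fingers, x is the direction in which the jaws open and shut, and the axes are right-handed (so a half turn about z gives the same grasp; the last joint's range is limited). The gripper opens to 85 mm and grips with 20 to 120 N. Pads are 22 mm wide; open, the fingers measure 114 mm over their backs; the gripper's body (76 mm by 85 mm) begins 54 mm behind the grasp point. The pads swing forward as they close: fully open they stand 13 mm farther back than shut.
Start: joints at [1.249, 0.469, -0.049, 1.532, 0.024, 1.141, -0.082], TCP at [0.195, -0.646, 0.231] pointing down, gripper open.
Joint ranges: [-2.59, 2.59], [-0.33, 1.99], [-1.39, 1.29], [0.1, 2.45], [-1.04, 4.18], [0.21, 1.99], [-2.66, 2.66]. Speed limits (rad/s): [2.57, 2.57, 3.14, 3.14, 3.14, 3.14, 3.14].

### API

Orientations are given as a unit quaternion [w, x, y, z].
In Python, from cell import env, viewer gives the robot as it stands. The module is installed in compiled form; this text tells all that it offers.
- The arm moves only by the tool servo_tool, never from a script. Its argument "deltas" is a list that holds one entry, the list of rows, each a list of 7 numbers: the shift along the tool's x, y, z in cm, then the turn, a rotation vector about the tool's x, y, z in rad, then the closure, from -1 (fully open) to 1 (shut), so that 0 is half open. A call has 1 to 12 rows; each row shifts and turns the commanded pose from where the row before left it, along the tool's axes as they then stand; what a row does not reach is not made up. A row lasts 1/12 s, in which the tool goes at most 41.7 mm and 7.16 degrees, less where a joint would pass 70% of its speed; a pose out of reach is approached as far as the arm can. A call is refused whole if a number of a shift passes 4.17 or a number of a turn 0.125, either way. A call with a gripper value outside its range is refused whole. The fingers move at their own pace and stop on an object; "grip_force" is the grip in N (left out, the last holds). Time passes only in rows, so rows that do not move let the fingers close. It gives the time, the measured TCP pose, the force and the opening at its end, in the units of the state.
- env.read_state(): the state, without advancing time (a new reading comes with each control period).
- viewer.get_image(name): name is "scene" or "top" or "wrist"; returns a dict with "pixels" (384x512x3 uint8, red, green, blue), "range_z" (384x512 float32, m along the optical axis (not along the pixel's ray), 0 where there is no reading), "K" (3x3 intrinsics, pixels), "camera_from_world" (4x4, takes a point from world to camera coordinates). Camera axes: x right, y up, looking along -z (the intrinsics and any distortion apply to the point x, -y, -z); pixel columns grow to the right and rows downward; lengths in m; the calibration is good to about 2 mm. A picture is of the moment at which its call begins.
- env.close_job(): hands the job in, once; it reports no verdict.
The state is a dict: "t": time; "joint_positions": joint angles; "dq": joint speeds; "joint_torque": joint torques, N m; "tcp_pos": TCP position; "eef_rot": TCP orientation; "force": force on the tool from outside, world axes, zero at the start; "torque": the same for the moment, N m; "opening": opening from 0.0 (shut) to 1.0 (fully open).
Only numpy, scipy, OpenCV 4.12 (cv2) and the standard library are available. Lean on these libraries where they do the work, as an engineer would, in place of code of your own. Each camera call takes 0.05 s, during which the arm holds its last target. There are 200 camera calls.

### The job

The amber glass bottle hangs mouth down on a peg of the blue draining stand. Lift it off the peg, lay it on its side on the black rubber mat and let go, then take it again the other way so that you can turn it mouth up, and lower it (don't drop it) into the free pocket of the white carrier so that it stands upright, fully home. Leave the green bottle on its peg and everything else on the bench where it is.

Things in the scene. Friction and masses are not known exactly. Their poses are not given: they have to be found in the camera images.
- amber_bottle: Open square bottle, amber glass, 50 x 50 mm, body 80 mm tall, round neck 31 mm outside, 22 mm inside, 32 mm long; 112 mm in all, about 0.16 kg. Origin: centre of its underside; z runs from base to mouth, x and y square to its sides. Starts mouth down over one of the two pegs (either one), mouth on the board, base up and out, sagging about 5 degrees as the neck is loose on the peg.
- amber_bottle_mouth (a point): Centre of the amber bottle's mouth rim, 112 mm from its base.
- green_bottle: Bottle of the same shape in green glass, hanging on the other peg; it must stay there.
- drainer_board: Blue board of the fixed draining stand, 130 x 280 x 10 mm, sloping 45 degrees. Origin: centre of its upper face, 130 mm above the bench. z is square to the face, the way the pegs point (up and to the front); y level along the board; x up the slope. Two white pegs at y = +65 and -65 mm, 66 mm long, 19 mm thick up to 36 mm, then tapering to 6 mm. Steel base under it, 170 x 290 mm.
- mat: Fixed black rubber mat, 200 (x) x 220 (y) x 4 mm. Origin: centre of its underside, on the bench.
- carrier: Fixed white plastic carrier, 100 (x) x 220 (y) x 22 mm, with two square pockets, 56 mm wide and 14 mm deep, at y = +60 mm (free) and y = -60 mm (taken by a capped bottle). Origin: centre of its underside, on the bench; pocket sides are parallel to its x and y.
- free_pocket (a point): Centre of the floor of the free pocket, 8 mm above the bench; axes as the carrier's.
- capped_bottle: Bottle of the same shape, amber with a blue cap (116 mm tall in all), standing in the other pocket of the carrier. Stays put.
- steel_cup: Steel cup, 72 mm wide, 90 mm tall, on the left of the bench; origin under its centre. Stays put.
- jar: Jar with red lid, 68 mm wide, 90 mm tall, on the left; origin under its centre. Stays put.
- spatula: Spatula with wooden handle lying on the right near the arm. Stays put.
- weight: Brass cylinder, 40 mm wide, 50 mm tall, on the right near side; origin under its centre. Stays put.
There are look-alikes about, which are no part of the job. Leave any yellow look-alike of the amber_bottle alone.

How it is judged:
On the way, in this order (a step that is already met when the one before it is completed fails the run):
1. the amber bottle is lifted clear of its peg (mouth beyond the peg's tip) (z of amber_bottle_mouth in the frame of drainer_board above 0.07 m), for 0.1 s.
2. the amber bottle lies on its side on the mat, let go and at rest (angle between amber_bottle's own z axis and vertical between 1.4 and 1.74 rad and contact force between amber_bottle and mat above 0.3 N and contact force between the fingers and amber_bottle below 0.1 N and linear speed of amber_bottle below 0.03 m/s), for 0.2 s.
3. the amber bottle, near upright (within 0.25 rad) and still held, touches the carrier with its base in or on the free pocket (within 15 mm sideways, 20 mm above the floor) (angle between amber_bottle's own z axis and vertical below 0.25 rad and horizontal distance between amber_bottle and free_pocket below 0.015 m and z of amber_bottle in the frame of free_pocket below 0.02 m and contact force between amber_bottle and carrier above 0.3 N and contact force between the fingers and amber_bottle above 0.5 N), for 0.04 s.
At the end, for the whole second after the job is handed in: The amber bottle stands mouth up in the free pocket, base within 6 mm of its centre and 3 mm of its floor, upright within 0.06 rad, let go and at rest; the green bottle still hangs within 25 mm of its starting place and the other loose things stand within 30 mm of theirs (horizontal distance between amber_bottle and free_pocket below 0.006 m and z of amber_bottle in the frame of free_pocket between -0.003 and 0.003 m and angle between amber_bottle's own z axis and vertical below 0.06 rad and contact force between the fingers and amber_bottle below 0.1 N and linear speed of amber_bottle below 0.02 m/s and distance of green_bottle from where it was at the start of the episode below 0.025 m and distance of each of capped_bottle, steel_cup, jar, spatula, weight from where it was at the start of the episode below 0.03 m); the robot touches nothing.
It fails at once if the green bottle is disturbed (moved more than 25 mm) (distance of green_bottle from where it was at the start of the episode above 0.025 m).
It fails at once if another loose thing is shifted by more than 30 mm (distance of any of capped_bottle, steel_cup, jar, spatula, weight from where it was at the start of the episode above 0.03 m).
It also fails if it takes over 64 s, if anything falls off the work surface, if the arm or the gripper's body presses on something with over 40 N, if the wrist force passes 120 N, or if a joint passes its speed limit or range.

## Working session

There is one attempt and no reset: what is moved stays moved. The work goes in short steps, Python scripts to look and compute and a tool call to move; the robot and the scene stay as the last step left them, time stands still between calls to the robot, and variables do not carry over. Pictures are saved under pics/ and viewed, about 8 in all and at most 12, crops included, and the job is handed in when it is done.

Besides the shell and the picture viewer there is one more tool, called as name(argument=value, ...), one argument or row to a line, values as JSON. servo_tool: Moves the arm, as the interface text tells. Its arguments: {"type":"object","properties":{"deltas":{"type":"array","items":{"type":"array","items":{"type":"array","items":{"type":"number"}}}},"grip_force":{"type":"number"}},"required":["deltas"]}

```bash
mkdir -p pics; cat > h.py <<'E'
import numpy as np, cv2
from cell import env, viewer
def grab(n):
    d=viewer.get_image(n); np.savez(f'{n}.npz',**d); return d
def load(n): return dict(np.load(f'{n}.npz'))
def cloud(d):
    z=d['range_z']; K=d['K']; v,u=np.mgrid[:z.shape[0],:z.shape[1]]
    p=np.stack([(u-K[0,2])/K[0,0]*z,-(v-K[1,2])/K[1,1]*z,-z],-1)
    T=np.linalg.inv(d['camera_from_world']); w=p@T[:3,:3].T+T[:3,3]
    w[z<=0]=np.nan; return w
def save(img,name): cv2.imwrite(f'pics/{name}.png',cv2.cvtColor(img,cv2.COLOR_RGB2BGR))
E
python3 - <<'E'
from h import *
s=env.read_state(); print({k:np.round(v,3) for k,v in s.items()})
a=grab('scene');b=grab('top')
for d in(a,b): print(d['K'].tolist(),np.round(np.linalg.inv(d['camera_from_world']),3).tolist(),[k for k in d])
save(cv2.resize(a['pixels'],(800,600)),'scene0');save(cv2.resize(b['pixels'],(800,600)),'top0')
E
```

```text
{'t': np.float64(0.0), 'joint_positions': array([ 1.249,  0.469, -0.049,  1.534,  0.024,  1.141, -0.082]), 'dq': array([-0.003,  0.002,  0.   , -0.   ,  0.002,  0.002, -0.   ]), 'joint_torque': array([ 0.0000e+00, -5.1031e+01, -4.6000e-02, -2.3771e+01,  1.1000e-02,
        8.0000e-03, -0.0000e+00]), 'tcp_pos': array([ 0.195, -0.646,  0.23 ]), 'eef_rot': array([-0.001,  0.803, -0.596, -0.001]), 'force': array([0.096, 0.25 , 0.119]), 'torque': array([ 0.014, -0.02 ,  0.031]), 'opening': np.float64(1.004)}
[[370.13270249726116, 0.0, 256.6687383363149], [0.0, 370.13270249726116, 187.73712504329396], [0.0, 0.0, 1.0]] [[0.089, -0.534, 0.84, 1.444], [0.996, 0.037, -0.082, -0.12], [0.013, 0.844, 0.536, 0.782], [0.0, 0.0, 0.0, 1.0]] ['pixels', 'range_z', 'K', 'camera_from_world']
[[427.154252235285, 0.0, 261.9354143154323], [0.0, 427.154252235285, 185.5693408829992], [0.0, 0.0, 1.0]] [[0.025, 0.998, -0.065, 0.393], [-1.0, 0.025, -0.0, -0.005], [0.001, 0.065, 0.998, 1.633], [0.0, 0.0, 0.0, 1.0]] ['pixels', 'range_z', 'K', 'camera_from_world']
```

View pics/scene0.png

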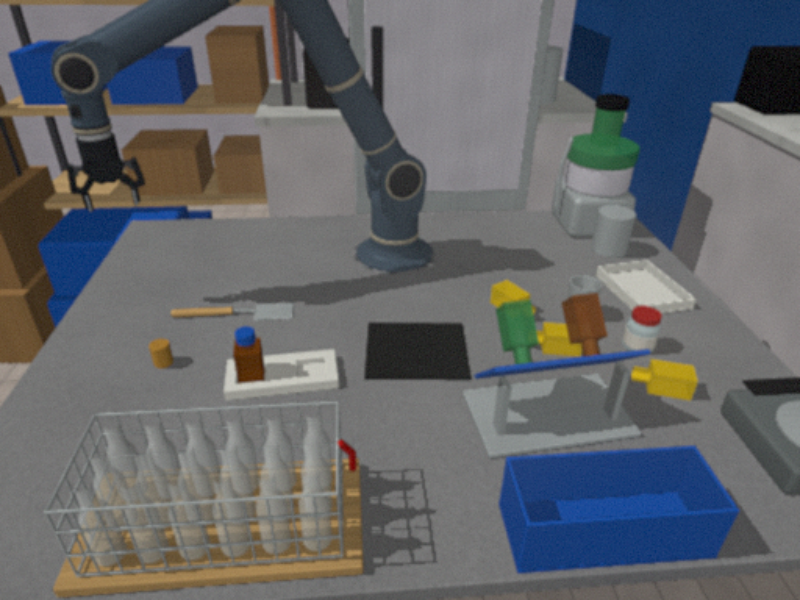

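View pics/top0.png

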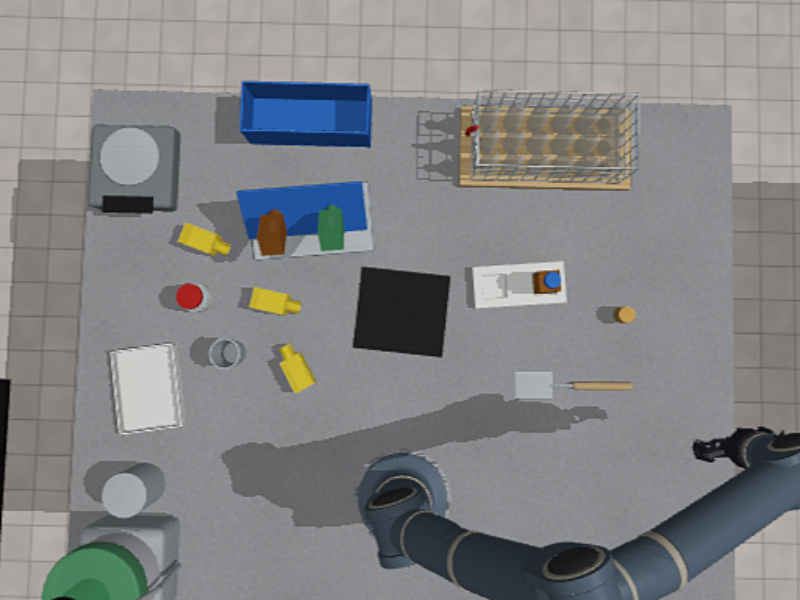

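The top view (800x600) shows the amber bottle on the left peg at about (271,233) and the green one at (331,228). There are three yellow look-alikes lying at (203,239), (274,301) and (297,368). The mat is at (402,311), and the carrier at (519,284) has its free pocket on the left at (492,285). Next I'll measure all of these.

```bash
cat > meas.py <<'E'
from h import *
np.set_printoptions(precision=4,suppress=True)
d=load('top'); W=cloud(d); P=d['pixels']; hsv=cv2.cvtColor(P,cv2.COLOR_RGB2HSV)
H,S,V=[hsv[...,i].astype(int) for i in range(3)]
def comp(m,box,name):
    m=m.copy().astype(np.uint8); x0,y0,x1,y1=box; k=np.zeros_like(m); k[y0:y1,x0:x1]=1; m*=k
    n,l,st,c=cv2.connectedComponentsWithStats(m); i=1+np.argmax(st[1:,4]); print(name,'px',st[i]); return l==i
f=.64
def box(a,b,c,e): return tuple(int(v*f) for v in (a,b,c,e))
def plane(p):
    c=np.median(p,0)
    for _ in range(5):
        q=p-c; 
        u,s,vt=np.linalg.svd(q-q.mean(0),full_matrices=False); n=vt[2]; r=(q-q.mean(0))@n
        k=abs(r)<max(.002,2*np.median(abs(r))); p=p[k]
    n=n*np.sign(n[2]); return p.mean(0),n,p
def rectplane(m,z,name):  # rays onto plane z
    K=d['K'];T=np.linalg.inv(d['camera_from_world'])
    cs,_=cv2.findContours(m.astype(np.uint8),cv2.RETR_EXTERNAL,cv2.CHAIN_APPROX_NONE); c=max(cs,key=cv2.contourArea)[:,0].astype(float)
    r=np.c_[(c[:,0]-K[0,2])/K[0,0],-(c[:,1]-K[1,2])/K[1,1],-np.ones(len(c))]@T[:3,:3].T
    p=T[:3,3]+r*((z-T[2,3])/r[:,2])[:,None]
    b=cv2.minAreaRect(p[:,:2].astype(np.float32)); print(name,np.round(b,4) if 0 else b); return b
if __name__=='__main__':
    mat=comp(V<45,box(340,255,460,370),'mat'); rectplane(mat,.004,'mat'); print('mat z',np.nanmedian(W[mat],0))
    car=comp((S<60)&(V>170),box(460,250,580,320),'car')
    carr=cv2.convexHull(cv2.findNonZero(car.astype(np.uint8))); mm=np.zeros(car.shape,np.uint8); cv2.fillConvexPoly(mm,carr,1); rectplane(mm>0,.022,'carrier')
    q=W[mm>0]; q=q[(q[:,2]>.017)&(q[:,2]<.027)]; print('car top z',np.median(q[:,2]),cv2.minAreaRect(q[:,:2].astype(np.float32)))
    bl=comp((H>100)&(H<125)&(S>150)&(V>60),box(225,170,380,265),'board'); q=W[bl];q=q[~np.isnan(q[:,0])]
    c,n,p=plane(q); print('board plane',c,n,len(p),'tilt',np.degrees(np.arccos(n[2])))
    # in-plane frame
    y=np.cross([0,0,1],n); y/=np.linalg.norm(y); y*=np.sign(y[1]); x=np.cross(y,n)
    uv=np.c_[(p-c)@x,(p-c)@y]; print('yaw-dir y',y,'x',x,'rangex',np.percentile(uv[:,0],[0,1,99,100]),'rangey',np.percentile(uv[:,1],[0,1,99,100])); print(cv2.minAreaRect(uv.astype(np.float32)))
    for nm,(h0,h1) in {'amber':(3,18),'green':(50,85)}.items():
        m=comp((H>=h0)&(H<=h1)&(S>110),box(240,195,360,265),nm); q=W[m];q=q[~np.isnan(q[:,0])]; print(len(q),q.min(0),q.max(0))
    for nm in('scene','top'):
        dd=load(nm)['pixels']; s=(50,185,60) if 0 else None
    a=load('scene')['pixels'][170:285,290:450]; b=P[105:185,140:245]
    save(cv2.resize(np.hstack([cv2.resize(a,(400,300),interpolation=2),cv2.resize(b,(394,300),interpolation=2)]),None,fx=1,fy=1),'crop0')
E
python3 meas.py
```

```text
mat px [ 226  171   62   57 2923]
mat ((0.4471733272075653, 0.013954922556877136), (0.2159363180398941, 0.1969657987356186), 85.35033416748047)
mat z [0.4465 0.0142 0.0037]
car px [ 302  167   61   30 1005]
carrier ((0.5195316672325134, -0.2696419954299927), (0.10450712591409683, 0.22518986463546753), 5.038117408752441)
car top z 0.02170821552622293 ((0.5196900963783264, -0.2680126130580902), (0.10015956312417984, 0.22087277472019196), 5.1336750984191895)
board px [ 152  116   83   37 1878]
board plane [0.6743 0.242  0.1395] [-0.7036 -0.072   0.7069] 1021 tilt 45.0149914798997
yaw-dir y [-0.1018  0.9948 -0.    ] x [0.7032 0.072  0.7073] rangex [-0.0763 -0.0743  0.0526  0.054 ] rangey [-0.1375 -0.1355  0.1358  0.1388]
((-0.011171553283929825, 0.0006412118673324585), (0.2763114869594574, 0.13028819859027863), 89.95135498046875)
amber px [165 134  18  30 429]
429 [0.5566 0.2732 0.1369] [0.6661 0.3266 0.2315]
green px [204 131  16  29 403]
402 [0.5731 0.1432 0.1335] [0.679  0.1987 0.2291]
```

View pics/crop0.png

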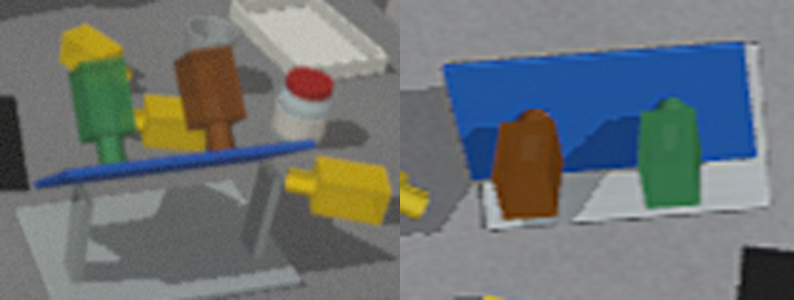

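The crop confirms the target: brown amber bottle at crop (210,95) left and (528,165) right, with green beside it on the other peg. The yellow ones lie on the bench. Board tilt (45°), mat size, carrier size and heights all match the figures given. Next is the pose of the hanging bottle.

```bash
cat > bot.py <<'E'
from h import *
import sys
np.set_printoptions(precision=4,suppress=True)
n=np.array([-.7036,-.072,.7069]);by=np.array([-.1018,.9948,0]);bx=np.cross(by,n);C=np.array([.6664,.2418,.1316]);C[2]=.130
peg=C+.065*by; print('peg foot',peg)
rng=np.random.default_rng(0); Q=[]
for nm in('scene','top'):
    d=load(nm);W=cloud(d);hsv=cv2.cvtColor(d['pixels'],cv2.COLOR_RGB2HSV).astype(int)
    m=(hsv[...,0]>=3)&(hsv[...,0]<=16)&(hsv[...,1]>100)
    m&=np.linalg.norm(W-(peg+.07*n),axis=-1)<.09
    q=W[m]; print(nm,len(q)); Q.append(q); 
    B=np.c_[(q-peg)@bx,(q-peg)@by,(q-peg)@n]; print('in board axes min/max',B.min(0),B.max(0))
    rest=q.copy()
    for _ in range(3):
        best=None
        for t in range(800):
            a,b,c=rest[rng.choice(len(rest),3,False)]; k=np.cross(b-a,c-a)
            if np.linalg.norm(k)<1e-5: continue
            k/=np.linalg.norm(k); ins=abs((rest-a)@k)<.002
            if best is None or ins.sum()>best.sum(): best=ins
        p=rest[best]; _,_,vt=np.linalg.svd(p-p.mean(0)); k=vt[2]; k=k*np.sign(k@(np.linalg.inv(d['camera_from_world'])[:3,3]-p.mean(0)))
        print(best.sum(),'c',p.mean(0),'normal board axes',np.array([k@bx,k@by,k@n]),'center board',np.array([(p.mean(0)-peg)@e for e in(bx,by,n)]))
        rest=rest[~best]
        if len(rest)<40: break
E
python3 bot.py
```

```text
peg foot [0.6598 0.3065 0.13  ]
scene 753
in board axes min/max [-0.0283 -0.0298  0.0063] [0.0272 0.0234 0.1134]
347 c [0.6223 0.2989 0.1973] normal board axes [0.9981 0.0008 0.0606] center board [ 0.0207 -0.0037  0.0745]
173 c [0.611  0.2743 0.1797] normal board axes [-0.0022 -1.      0.0023] center board [-0.0015 -0.0271  0.0718]
100 c [0.638  0.3016 0.1748] normal board axes [ 0.9495 -0.2981 -0.0975] center board [ 0.016  -0.0026  0.0473]
top 434
in board axes min/max [-0.0329 -0.0258  0.0009] [0.0249 0.0242 0.121 ]
144 c [0.6203 0.3002 0.1977] normal board axes [ 0.9969 -0.0471  0.0622] center board [ 0.0196 -0.0022  0.0761]
100 c [0.5746 0.2966 0.2045] normal board axes [-0.0723  0.0038  0.9973] center board [-0.0079 -0.0012  0.1133]
59 c [0.6019 0.2768 0.1826] normal board axes [ 0.0208 -0.9998  0.0041] center board [-0.0056 -0.0237  0.08  ]
```

Bottle pose is clear and agrees in both views. Its sides are square to the board, it sags about 4°, and the base centre is near (0.575, 0.296, 0.204) with the axis to the mouth (0.752, 0.077, -0.654).

Plan:
1. Grasp vertically with the jaws along board y.
2. Withdraw along the peg and lay the bottle mouth toward -y.
3. Regrasp leaning from the mouth side.
4. Turn it 90° and lower it into the pocket.

First the lift and wrist turn.

servo_tool(
  deltas=[
    [[0, 0, -1, 0, 0, -0.1, -1], [0, 0, -1, 0, 0, -0.1, -1], [0, 0, -1, 0, 0, -0.1, -1], [0, 0, -1, 0, 0, -0.1, -1], [0, 0, -1, 0, 0, -0.1, -1], [0, 0, -1, 0, 0, -0.1, -1], [0, 0, -1, 0, 0, -0.1, -1], [0, 0, -1, 0, 0, -0.1, -1], [0, 0, -1, 0, 0, -0.1, -1], [0, 0, -1, 0, 0, -0.1, -1], [0, 0, -1, 0, 0, -0.1, -1], [0, 0, -1, 0, 0, -0.1, -1]],
  ],
)

```text
t: 1.1
tcp_pos: [0.1947, -0.646, 0.3511]
eef_rot: [-0.001, 0.999, -0.037, -0.0]
force: [-0.3, -0.9, -0.4]
opening: 0.998
```

```bash
cat > plan.py <<'E'
from h import *
from scipy.spatial.transform import Rotation as R
np.set_printoptions(precision=4,suppress=True)
def cur():
    s=env.read_state(); q=s['eef_rot']; return np.array(s['tcp_pos']),R.from_quat([q[1],q[2],q[3],q[0]]),s
def rows(p,r,pt,rt,N):
    """constant row (shift cm, turn rad) that takes pose p,r to pt,rt in N rows"""
    w=(r.inv()*rt).as_rotvec()/N; A=sum(R.from_rotvec(w*k).as_matrix() for k in range(N))
    d=np.linalg.solve(A,r.inv().apply(pt-p)); 
    row=np.r_[np.round(d*100,2),np.round(w,4)]
    P=p.copy();T=r;path=[]
    for k in range(N): P=P+T.apply(row[:3]/100);T=T*R.from_rotvec(row[3:]);path.append(P.copy())
    path=np.array(path)
    print(N,'rows',row.tolist(),'mid',path[N//2-1],'end',P,'err mm',np.linalg.norm(P-pt)*1e3,'len',np.linalg.norm(d)*1e3,'rad',np.linalg.norm(w)); return P,T
def frame(x,z):
    x=np.array(x,float);z=np.array(z,float);z/=np.linalg.norm(z);x-=z*(x@z);x/=np.linalg.norm(x)
    return R.from_matrix(np.c_[x,np.cross(z,x),z])
def show():
    p,r,s=cur(); M=r.as_matrix(); print('t',s['t'],'tcp',p,'x',M[:,0],'z',M[:,2],'q',np.array(s['joint_positions']),'F',np.array(s['force']),'op',s['opening']); return p,r
E
python3 - <<'E'
from plan import *
p,r=show()
BX=[-.1018,.9948,0]
rows(p,r,np.array([.5975,.2986,.33]),frame(BX,[0,0,-1]),30)
E
```

```text
t 1.1 tcp [ 0.1947 -0.646   0.3511] x [ 0.9973 -0.073  -0.0005] z [-0.0004  0.0011 -1.    ] q [ 1.4101  0.4182 -0.2902  1.3531  0.1184  1.3884  1.049 ] F [-0.2549 -0.8938 -0.4275] op 0.9983179861717231
30 rows [3.6, -1.51, 0.07, -0.0, -0.0, -0.0582] mid [ 0.6168 -0.2671  0.3409] end [0.5977 0.2998 0.331 ] err mm 1.6107411504916131 len 38.998216630978575 rad 0.058193916405424935
```

servo_tool(
  deltas=[
    [[3.6, -1.5, 0, 0, 0, -0.058, -1], [3.6, -1.5, 0, 0, 0, -0.058, -1], [3.6, -1.5, 0, 0, 0, -0.058, -1], [3.6, -1.5, 0, 0, 0, -0.058, -1], [3.6, -1.5, 0, 0, 0, -0.058, -1], [3.6, -1.5, 0, 0, 0, -0.058, -1], [3.6, -1.5, 0, 0, 0, -0.058, -1], [3.6, -1.5, 0, 0, 0, -0.058, -1], [3.6, -1.5, 0, 0, 0, -0.058, -1], [3.6, -1.5, 0, 0, 0, -0.058, -1], [3.6, -1.5, 0, 0, 0, -0.058, -1], [3.6, -1.5, 0, 0, 0, -0.058, -1]],
  ],
)

```text
t: 2.1
tcp_pos: [0.5648, -0.3725, 0.3505]
eef_rot: [-0.0, 0.952, 0.305, -0.0]
force: [-0.1, 0.3, -1.1]
opening: 0.998
```

servo_tool(
  deltas=[
    [[3.6, -1.5, 0, 0, 0, -0.058, -1], [3.6, -1.5, 0, 0, 0, -0.058, -1], [3.6, -1.5, 0, 0, 0, -0.058, -1], [3.6, -1.5, 0, 0, 0, -0.058, -1], [3.6, -1.5, 0, 0, 0, -0.058, -1], [3.6, -1.5, 0, 0, 0, -0.058, -1], [3.6, -1.5, 0, 0, 0, -0.058, -1], [3.6, -1.5, 0, 0, 0, -0.058, -1], [3.6, -1.5, 0, 0, 0, -0.058, -1], [3.6, -1.5, 0, 0, 0, -0.058, -1], [3.6, -1.5, 0, 0, 0, -0.058, -1], [3.6, -1.5, 0, 0, 0, -0.058, -1]],
  ],
)

```text
t: 3.1
tcp_pos: [0.6723, 0.0733, 0.3505]
eef_rot: [-0.0, 0.791, 0.612, -0.0]
force: [0.6, -0.2, 0.5]
opening: 0.999
```

```bash
python3 - <<'E'
from plan import *
p,r=show()
BX=[-.1018,.9948,0]
p,r=rows(p,r,np.array([.5975,.2986,.32]),frame(BX,[0,0,-1]),8)
rows(p,r,np.array([.5975,.2986,.170]),frame(BX,[0,0,-1]),6)
E
```

```text
t 3.1 tcp [0.6723 0.0733 0.3505] x [ 0.2516  0.9678 -0.0005] z [-0.0009 -0.0003 -1.    ] q [ 0.3127  0.5053 -0.7664  1.3305  0.3454  1.4409  0.8822] F [ 0.6034 -0.2451  0.4614] op 0.9990347471099181
8 rows [2.73, -1.21, 0.38, -0.0001, 0.0, -0.0445] mid [0.6452 0.1894 0.3353] end [0.5979 0.299  0.3201] err mm 0.532810424190716 len 30.075626989469338 rad 0.04453494426940275
6 rows [-0.0, -0.01, 2.5, -0.0, 0.0001, -0.0] mid [0.5976 0.2989 0.2451] end [0.5973 0.2989 0.1701] err mm 0.3935954991608299 len 25.01889377251452 rad 7.214396861660158e-05
```

servo_tool(
  deltas=[
    [[2.73, -1.21, 0.38, 0, 0, -0.0445, -1], [2.73, -1.21, 0.38, 0, 0, -0.0445, -1], [2.73, -1.21, 0.38, 0, 0, -0.0445, -1], [2.73, -1.21, 0.38, 0, 0, -0.0445, -1], [2.73, -1.21, 0.38, 0, 0, -0.0445, -1], [2.73, -1.21, 0.38, 0, 0, -0.0445, -1], [2.73, -1.21, 0.38, 0, 0, -0.0445, -1], [2.73, -1.21, 0.38, 0, 0, -0.0445, -1], [0, 0, 0, 0, 0, 0, -1], [0, 0, 0, 0, 0, 0, -1]],
  ],
)

```text
t: 3.93
tcp_pos: [0.5968, 0.2997, 0.3204]
eef_rot: [-0.0, 0.669, 0.743, -0.0]
force: [0.9, -0.2, -0.2]
opening: 1.002
```

```bash
python3 - <<'E'
from plan import *
p,r=show()
w=grab('wrist'); s=grab('scene')
save(np.hstack([cv2.resize(w['pixels'],(400,300)),s['pixels'][100:280,230:470] if 0 else cv2.resize(s['pixels'][100:280,230:470],(400,300))]),'pre1')
BX=[-.1018,.9948,0]
rows(p,r,np.array([.5975,.2986,.170]),frame(BX,[0,0,-1]),8)
# amber in the wrist cloud: lateral extent
W=cloud(w);hsv=cv2.cvtColor(w['pixels'],cv2.COLOR_RGB2HSV).astype(int)
m=(hsv[...,0]>=3)&(hsv[...,0]<=16)&(hsv[...,1]>100)&(np.linalg.norm(W-np.array([.6,.3,.18]),axis=-1)<.09)
q=W[m];by=np.array(BX);print(m.sum(),np.percentile((q-np.array([.6598,.3065,.13]))@by,[1,99]),q.min(0),q.max(0))
E
```

```text
t 3.9333 tcp [0.5968 0.2997 0.3204] x [-0.1036  0.9946 -0.0001] z [-0.0012 -0.0002 -1.    ] q [ 0.0245  0.5352 -0.8683  1.3969  0.4057  1.3951  0.8303] F [ 0.943  -0.174  -0.2469] op 1.001599809582793
8 rows [-0.01, 0.01, 1.88, -0.0002, 0.0, 0.0002] mid [0.5972 0.2993 0.2452] end [0.5976 0.299  0.17  ] err mm 0.40802118787562863 len 18.798299059562318 rad 0.0002723744747502672
3951 [-0.025   0.0227] [0.557  0.2713 0.1409] [0.6654 0.3275 0.2248]
```

View pics/pre1.png

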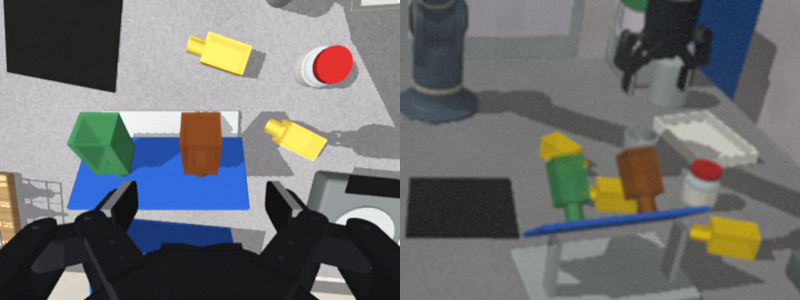

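The wrist view on the left shows the amber bottle at (200,143), centred between the fingertips (130 and 272). The green bottle is clear of the left finger. I'll descend and grip.

servo_tool(
  deltas=[
    [[0, 0, 1.88, 0, 0, 0, -1], [0, 0, 1.88, 0, 0, 0, -1], [0, 0, 1.88, 0, 0, 0, -1], [0, 0, 1.88, 0, 0, 0, -1], [0, 0, 1.88, 0, 0, 0, -1], [0, 0, 1.88, 0, 0, 0, -1], [0, 0, 1.88, 0, 0, 0, -1], [0, 0, 1.88, 0, 0, 0, -1], [0, 0, 0, 0, 0, 0, -1]],
  ],
)

```text
t: 4.78
tcp_pos: [0.5983, 0.2936, 0.1661]
eef_rot: [-0.0, 0.672, 0.74, -0.004]
force: [0.4, -1.4, -0.3]
opening: 1.004
```

servo_tool(
  deltas=[
    [[0, 0, 0, 0, 0, 0, 0], [0, 0, 0, 0, 0, 0, 0.2], [0, 0, 0, 0, 0, 0, 0.4], [0, 0, 0, 0, 0, 0, 0.6], [0, 0, 0, 0, 0, 0, 0.6], [0, 0, 0, 0, 0, 0, 0.6], [0, 0, 0, 0, 0, 0, 0.6], [0, 0, 0, 0, 0, 0, 0.6]],
  ],
  grip_force=40,
)

```text
t: 5.45
tcp_pos: [0.5994, 0.2981, 0.1723]
eef_rot: [0.001, 0.671, 0.741, 0.001]
force: [-0.2, -0.7, 6.5]
opening: 0.584
```

```bash
python3 - <<'E'
from plan import *
p,r=show()
n=np.array([-.7036,-.072,.7069])
rows(p,r,p+.10*n,r,10)
E
```

```text
t 5.45 tcp [0.5994 0.2981 0.1723] x [-0.0989  0.9951  0.0007] z [ 0.0029  0.001  -1.    ] q [ 0.0062  0.6444 -0.8121  1.5784  0.5028  1.1355  0.749 ] F [-0.1907 -0.7121  6.5338] op 0.583608433253864
10 rows [-0.0, -0.71, -0.71, 0.0, 0.0, 0.0] mid [0.564  0.2946 0.2077] end [0.5286 0.291  0.243 ] err mm 0.5162210169621079 len 9.999722846159285 rad 0.0
```

servo_tool(
  deltas=[
    [[0, -0.71, -0.71, 0, 0, 0, 0.6], [0, -0.71, -0.71, 0, 0, 0, 0.6], [0, -0.71, -0.71, 0, 0, 0, 0.6], [0, -0.71, -0.71, 0, 0, 0, 0.6], [0, -0.71, -0.71, 0, 0, 0, 0.6], [0, -0.71, -0.71, 0, 0, 0, 0.6], [0, -0.71, -0.71, 0, 0, 0, 0.6], [0, -0.71, -0.71, 0, 0, 0, 0.6], [0, -0.71, -0.71, 0, 0, 0, 0.6], [0, -0.71, -0.71, 0, 0, 0, 0.6], [0, 0, 0, 0, 0, 0, 0.6], [0, 0, 0, 0, 0, 0, 0.6]],
  ],
)

```text
t: 6.45
tcp_pos: [0.5278, 0.2907, 0.2422]
eef_rot: [0.0, 0.671, 0.741, 0.0]
force: [-0.0, 0.4, -2.7]
opening: 0.58
```

```bash
cat > held.py <<'E'
from plan import *
def pts(d,c,rad):
    W=cloud(d);hsv=cv2.cvtColor(d['pixels'],cv2.COLOR_RGB2HSV).astype(int)
    m=(hsv[...,0]>=3)&(hsv[...,0]<=16)&(hsv[...,1]>100)&(np.linalg.norm(W-c,axis=-1)<rad); return W[m],m
E
python3 - <<'E'
from held import *
p,r=show(); s=grab('scene'); t=grab('top')
n=np.array([-.7036,-.072,.7069]);by=np.array([-.1018,.9948,0]);bx=np.cross(by,n);peg=np.array([.6598,.3065,.13])
for d in(s,t):
    q,m=pts(d,p+np.array([0.02,0,0]),.12); B=np.c_[(q-peg)@bx,(q-peg)@by,(q-peg)@n]; print(len(q),np.percentile(B,[1,99],axis=0))
save(cv2.resize(s['pixels'][60:280,200:480],(763,600)),'lift1')
E
```

```text
t 6.45 tcp [0.5278 0.2907 0.2422] x [-0.0994  0.995  -0.    ] z [ 0.0013  0.0001 -1.    ] q [ 0.0657  0.4831 -0.8895  1.6647  0.4007  1.1863  0.7495] F [-0.0177  0.3977 -2.7304] op 0.5804363503035429
663 [[-0.0237 -0.0291  0.1039]
 [ 0.0239  0.0216  0.2126]]
71 [[-0.0094 -0.0256  0.1049]
 [ 0.0232  0.0069  0.1725]]
```

View pics/lift1.png

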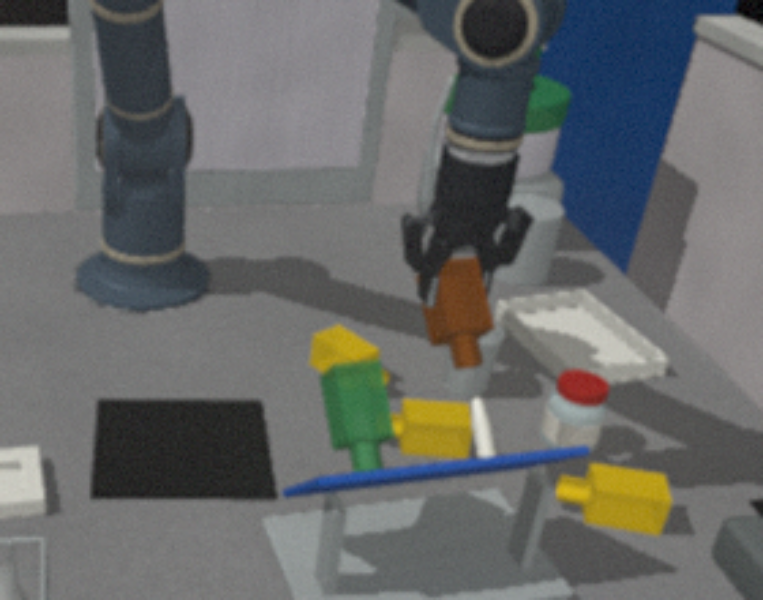

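The amber bottle is off its peg (bare white peg at (482,430), mouth about 104 mm out from the board) and the green one is undisturbed at (355,405). Next I'll plan the carry to the mat.

```bash
cat > lay.py <<'E'
from held import *
g_p=np.array([.5994,.2981,.1723]); x=np.array([-.0994,.995,0]); g_r=frame(x,[0,0,-1])
u=np.array([.752,.077,-.654]);u-=x*(u@x)/(x@x);u/=np.linalg.norm(u)
base=np.array([.5749,.2963,.2042])
bt=g_r.inv().apply(base-g_p); ut=g_r.inv().apply(u)   # base centre and axis in tool frame
def tool_for(B,h,xd):
    F0=np.c_[[1,0,0],ut,np.cross([1,0,0],ut)]
    xd=np.array(xd,float);h=np.array(h,float);F1=np.c_[xd,h,np.cross(xd,h)]
    r=R.from_matrix(F1@F0.T); return np.array(B)-r.apply(bt),r
if __name__=='__main__':
    print('bt',bt,'ut',ut)
    p,r=show()
    q,_=pts(load('scene'),p+np.array([.02,0,0]),.12); print('base now pred',p+r.apply(bt),'u',r.apply(ut))
    p1=p+np.array([-.05,0,.06]); p,r=rows(p,r,p1,r,4)
    B,h=[.47,.07,.029],[0,-1,0]
    pt,rt=tool_for(np.array(B)+[0,0,.07],h,[1,0,0]); print('pre',pt,rt.as_matrix()[:,2])
    p,r=rows(p,r,pt,rt,18)
    pt,rt=tool_for(np.array(B)+[0,0,.004],h,[1,0,0]);p,r=rows(p,r,pt,rt,6)
E
python3 lay.py
```

```text
bt [ 0.0006 -0.0246 -0.0319] ut [0.     0.7563 0.6543]
t 6.55 tcp [0.5282 0.2902 0.2412] x [-0.0985  0.9951 -0.0004] z [-0.0001 -0.0005 -1.    ] q [ 0.0656  0.4847 -0.8883  1.6646  0.401   1.1863  0.7495] F [-0.4533 -0.0497 -1.8059] op 0.5798342079847466
base now pred [0.5037 0.2884 0.2731] u [ 0.7525  0.0742 -0.6544]
4 rows [0.12, -1.24, -1.5, 0.0, 0.0, 0.0] mid [0.5033 0.2901 0.2712] end [0.4784 0.2901 0.3012] err mm 0.1931992214777502 len 19.525624189766635 rad 0.0
pre [0.4694 0.0306 0.0909] [-0.     -0.6543 -0.7563]
18 rows [-1.02, 0.52, 1.57, -0.0298, -0.0329, 0.0884] mid [0.5122 0.1732 0.1785] end [0.4686 0.0304 0.0916] err mm 0.9874794130445632 len 19.444013576972676 rad 0.09892204775104696
6 rows [0.01, -0.73, 0.84, -0.0, 0.0, 0.0] mid [0.4689 0.0305 0.0582] end [0.4692 0.0306 0.0248] err mm 0.2385717513415193 len 11.102090377406807 rad 4.528682542414408e-05
```

```bash
python3 - <<'E'
from lay import *
p,r=show()
p,r=rows(p,r,p+np.array([-.06,0,.08]),r,4)
B,h=np.array([.47,.07,.029]),[0,-1,0]
pt,rt=tool_for(B,h,[1,0,0])
p,r=rows(p,r,np.array([.45,.22,.32]),rt,17)
p,r=rows(p,r,pt+[0,0,.06],rt,9)
p,r=rows(p,r,pt+[0,0,.003],rt,6)
E
```

```text
t 6.55 tcp [0.5282 0.2902 0.2412] x [-0.0985  0.9951 -0.0004] z [-0.0001 -0.0005 -1.    ] q [ 0.0656  0.4847 -0.8883  1.6646  0.401   1.1863  0.7495] F [-0.4533 -0.0497 -1.8059] op 0.5798342079847466
4 rows [0.15, -1.49, -2.0, 0.0, 0.0, 0.0] mid [0.4983 0.2902 0.2812] end [0.4683 0.2903 0.3212] err mm 0.17492492082633143 len 25.000000000000007 rad 0.0
17 rows [-0.43, 0.18, 0.12, -0.0316, -0.0348, 0.0936] mid [0.4749 0.2536 0.3168] end [0.4505 0.2196 0.3199] err mm 0.6874474475518826 len 4.793546691950442 rad 0.10474099173640267
9 rows [0.21, -0.15, 3.38, -0.0, -0.0001, -0.0] mid [0.459  0.1357 0.2137] end [0.4695 0.0308 0.081 ] err mm 0.2566699102082234 len 33.915177154279 rad 8.035801152271539e-05
6 rows [-0.0, -0.62, 0.72, -0.0, 0.0, -0.0] mid [0.4695 0.0307 0.0525] end [0.4695 0.0306 0.024 ] err mm 0.16692071283619753 len 9.506151709258107 rad 6.62039981850351e-05
```

servo_tool(
  deltas=[
    [[0.15, -1.49, -2.0, 0, 0, 0, 0.6], [0.15, -1.49, -2.0, 0, 0, 0, 0.6], [0.15, -1.49, -2.0, 0, 0, 0, 0.6], [0.15, -1.49, -2.0, 0, 0, 0, 0.6], [-0.43, 0.18, 0.12, -0.0316, -0.0348, 0.0936, 0.6], [-0.43, 0.18, 0.12, -0.0316, -0.0348, 0.0936, 0.6], [-0.43, 0.18, 0.12, -0.0316, -0.0348, 0.0936, 0.6], [-0.43, 0.18, 0.12, -0.0316, -0.0348, 0.0936, 0.6], [-0.43, 0.18, 0.12, -0.0316, -0.0348, 0.0936, 0.6], [-0.43, 0.18, 0.12, -0.0316, -0.0348, 0.0936, 0.6], [-0.43, 0.18, 0.12, -0.0316, -0.0348, 0.0936, 0.6], [-0.43, 0.18, 0.12, -0.0316, -0.0348, 0.0936, 0.6]],
  ],
)

```text
t: 7.55
tcp_pos: [0.4746, 0.2538, 0.3167]
eef_rot: [0.183, 0.884, 0.431, 0.0]
force: [-0.6, -0.1, -2.0]
opening: 0.582
```

servo_tool(
  deltas=[
    [[-0.43, 0.18, 0.12, -0.0316, -0.0348, 0.0936, 0.6], [-0.43, 0.18, 0.12, -0.0316, -0.0348, 0.0936, 0.6], [-0.43, 0.18, 0.12, -0.0316, -0.0348, 0.0936, 0.6], [-0.43, 0.18, 0.12, -0.0316, -0.0348, 0.0936, 0.6], [-0.43, 0.18, 0.12, -0.0316, -0.0348, 0.0936, 0.6], [-0.43, 0.18, 0.12, -0.0316, -0.0348, 0.0936, 0.6], [-0.43, 0.18, 0.12, -0.0316, -0.0348, 0.0936, 0.6], [-0.43, 0.18, 0.12, -0.0316, -0.0348, 0.0936, 0.6], [-0.43, 0.18, 0.12, -0.0316, -0.0348, 0.0936, 0.6], [0, 0, 0, 0, 0, 0, 0.6]],
  ],
)

```text
t: 8.38
tcp_pos: [0.4506, 0.2205, 0.3183]
eef_rot: [0.349, 0.937, -0.0, -0.001]
force: [0.3, 0.2, -2.7]
opening: 0.578
```

```bash
cat > go.py <<'E'
from lay import *
p,r=show(); print('base',p+r.apply(bt),'u',r.apply(ut))
B,h=np.array([.47,.07,.029]),[0,-1,0]
pt,rt=tool_for(B,h,[1,0,0])
p,r=rows(p,r,pt+[0,0,.05],rt,9)
p,r=rows(p,r,pt+[0,0,.003],rt,6)
E
python3 go.py
```

```text
t 8.3833 tcp [0.4506 0.2205 0.3183] x [ 1.     -0.0006 -0.001 ] z [-0.0011 -0.6544 -0.7561] q [-0.4184  0.4173 -0.5441  1.6413  0.588   1.771  -1.0624] F [ 0.3355  0.2311 -2.7189] op 0.5783867333356902
base [0.4513 0.2599 0.3264] u [-0.0006 -1.      0.0002]
9 rows [0.21, -0.2, 3.46, 0.0, 0.0001, 0.0] mid [0.4589 0.1359 0.2084] end [0.4693 0.0303 0.0711] err mm 0.3111155807479051 len 34.71405723426863 rad 0.0001261420614742848
6 rows [0.0, -0.52, 0.59, 0.0, 0.0, 0.0] mid [0.4693 0.0305 0.0475] end [0.4693 0.0307 0.0239] err mm 0.16512363706552935 len 7.8550442243919285 rad 5.276954916285869e-05
```

servo_tool(
  deltas=[
    [[0.21, -0.2, 3.46, 0, 0, 0, 0.6], [0.21, -0.2, 3.46, 0, 0, 0, 0.6], [0.21, -0.2, 3.46, 0, 0, 0, 0.6], [0.21, -0.2, 3.46, 0, 0, 0, 0.6], [0.21, -0.2, 3.46, 0, 0, 0, 0.6], [0.21, -0.2, 3.46, 0, 0, 0, 0.6], [0.21, -0.2, 3.46, 0, 0, 0, 0.6], [0.21, -0.2, 3.46, 0, 0, 0, 0.6], [0.21, -0.2, 3.46, 0, 0, 0, 0.6], [0, 0, 0, 0, 0, 0, 0.6]],
  ],
)

```text
t: 9.22
tcp_pos: [0.467, 0.0241, 0.069]
eef_rot: [0.351, 0.936, -0.0, -0.004]
force: [-1.1, -1.5, -2.1]
opening: 0.585
```

```bash
cat >> go.py <<'E'
s=grab('scene'); p,r,_=cur()
q,m=pts(s,p+r.apply(bt+.056*ut),.09); print(len(q),np.percentile(q,[0,2,50,98,100],axis=0))
save(cv2.resize(s['pixels'][120:290,150:410],(780,510)),'lay1')
E
python3 go.py
```

```text
t 9.2167 tcp [0.467  0.0241 0.069 ] x [ 1.     -0.0033 -0.0083] z [-0.0085 -0.6573 -0.7536] q [-0.2078  0.5952 -0.4098  2.0603  0.8594  1.2118 -1.2096] F [-1.0632 -1.5041 -2.0835] op 0.5846003609140098
base [0.4678 0.0635 0.0769] u [-0.0033 -1.      0.004 ]
9 rows [0.03, -0.04, -0.06, 0.0004, 0.0009, 0.0003] mid [0.4682 0.0268 0.0698] end [0.4697 0.0303 0.0707] err mm 0.4588807521458615 len 0.7984870518175456 rad 0.0010928493398999232
6 rows [-0.01, -0.51, 0.59, 0.0001, 0.0001, 0.0] mid [0.4694 0.0303 0.0473] end [0.4691 0.0303 0.0239] err mm 0.39715762742288757 len 7.796360397803842 rad 0.00010430806314479636
501 [[ 0.4251 -0.0487  0.0035]
 [ 0.436  -0.0459  0.0079]
 [ 0.4852  0.0062  0.09  ]
 [ 0.496   0.0596  0.1054]
 [ 0.4983  0.0642  0.1296]]
```

View pics/lay1.png

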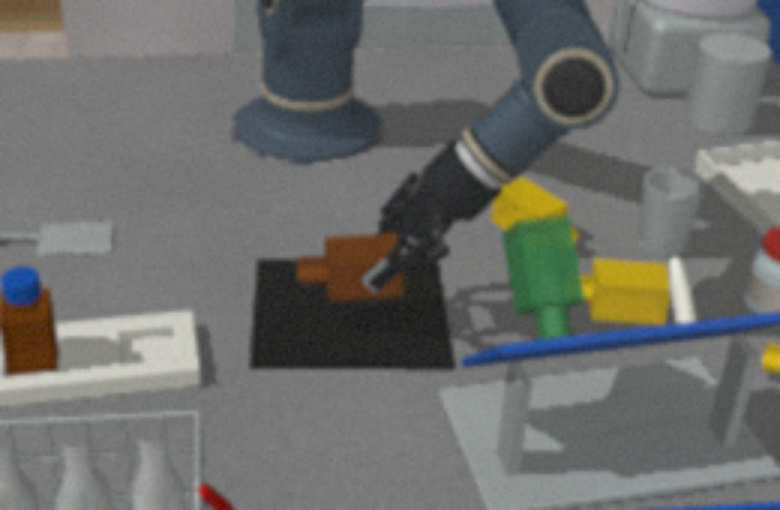

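The bottle is held level over the mat, with body at (365,268) and neck at (312,270) pointing to -y. Lowering.

servo_tool(
  deltas=[
    [[0, 0, 0, 0, 0, 0, 0.6], [0, -0.51, 0.59, 0, 0, 0, 0.6], [0, -0.51, 0.59, 0, 0, 0, 0.6], [0, -0.51, 0.59, 0, 0, 0, 0.6], [0, -0.51, 0.59, 0, 0, 0, 0.6], [0, -0.51, 0.59, 0, 0, 0, 0.6], [0, -0.5, 0.58, 0, 0, 0, 0.6], [0, -0.07, 0.07, 0, 0, 0, 0.6], [0, -0.07, 0.07, 0, 0, 0, 0.6], [0, 0, 0, 0, 0, 0, 0.6], [0, 0, 0, 0, 0, 0, 0.6]],
  ],
)

```text
t: 10.18
tcp_pos: [0.4697, 0.0301, 0.0243]
eef_rot: [0.349, 0.937, 0.0, 0.001]
force: [-0.3, -0.6, -2.8]
opening: 0.578
```

```bash
python3 - <<'E'
from lay import *
p,r=show(); print('base',p+r.apply(bt),'u',r.apply(ut))
s=grab('scene');q,m=pts(s,p+r.apply(bt+.056*ut),.07); q=q[q[:,2]>.012]
# top face: highest flat part, body vs neck
print('top z body',np.percentile(q[q[:,1]>0][:,2],[50,90,98]),'slope fit top:')
t=q[(q[:,2]>.045)]; A=np.c_[t[:,:2]-t[:,:2].mean(0),np.ones(len(t))]; print(len(t),np.linalg.lstsq(A,t[:,2],rcond=None)[0])
E
```

```text
t 10.1833 tcp [0.4697 0.0301 0.0243] x [1.     0.0008 0.0012] z [ 0.0015 -0.6538 -0.7567] q [-0.2319  0.6766 -0.3917  2.0644  0.9129  1.1584 -1.2934] F [-0.2705 -0.62   -2.7805] op 0.5776844024698365
base [0.4703 0.0696 0.0324] u [ 0.0008 -1.     -0.0006]
top z body [0.0563 0.06   0.0616] slope fit top:
276 [-0.0518  0.1121  0.0562]
```

servo_tool(
  deltas=[
    [[0, -0.07, 0.07, 0, 0, 0, 0.6], [0, -0.07, 0.07, 0, 0, 0, 0.6], [0, -0.07, 0.07, 0, 0, 0, 0.6], [0, -0.07, 0.07, 0, 0, 0, 0.6], [0, 0, 0, 0, 0, 0, 0.6]],
  ],
)

```text
t: 10.65
tcp_pos: [0.4698, 0.0305, 0.0215]
eef_rot: [0.35, 0.937, 0.0, 0.001]
force: [-1.3, 2.8, 7.1]
opening: 0.585
```

Contact is felt (about 10 N change in force). Releasing and then backing off.

servo_tool(
  deltas=[
    [[0, 0, 0, 0, 0, 0, 0], [0, 0, 0, 0, 0, 0, -0.2], [0, 0, 0, 0, 0, 0, -0.5], [0, 0, 0, 0, 0, 0, -1], [0, 0, 0, 0, 0, 0, -1], [0, 0, 0, 0, 0, 0, -1], [0, 0, 0, 0, 0, 0, -1], [0, 0, -1, 0, 0, 0, -1], [0, 0, -2, 0, 0, 0, -1], [0, 0, -3, 0, 0, 0, -1], [0, 0, -3, 0, 0, 0, -1], [0, 0, -3, 0, 0, 0, -1]],
  ],
)

```text
t: 11.65
tcp_pos: [0.4691, 0.1101, 0.1125]
eef_rot: [0.349, 0.937, 0.0, 0.0]
force: [0.5, 0.1, -1.0]
opening: 0.999
```

servo_tool(
  deltas=[
    [[0, 0, -3, 0, 0, 0, -1], [0, 0, -3, 0, 0, 0, -1], [0, 0, -3, 0, 0, 0, -1], [0, 0, -3, 0, 0, 0, -1], [0, 0, 0, 0, 0, 0, -1], [0, 0, 0, 0, 0, 0, -1]],
  ],
)

```text
t: 12.15
tcp_pos: [0.4693, 0.1892, 0.203]
eef_rot: [0.348, 0.938, 0.001, 0.002]
force: [-0.5, -0.1, -0.4]
opening: 1.001
```

```bash
cat > lie.py <<'E'
from held import *
p,r=show(); s=grab('scene'); t=grab('top')
for nm,d in(('scene',s),('top',t)):
    q,m=pts(d,np.array([.47,.014,.03]),.10)
    b=q[(q[:,2]>.048)&(q[:,2]<.062)]; print(nm,len(q),np.percentile(q,[1,99],axis=0).tolist(),'topface',len(b),np.median(b[:,2]),cv2.minAreaRect(b[:,:2].astype(np.float32)))
    A=np.c_[b[:,:2]-b[:,:2].mean(0),np.ones(len(b))]; print('slope',np.linalg.lstsq(A,b[:,2],rcond=None)[0])
# contour of body in top view, rays on z=.054
K=t['K'];T=np.linalg.inv(t['camera_from_world']);c=np.argwhere(m)[:,::-1]
rr=np.c_[(c[:,0]-K[0,2])/K[0,0],-(c[:,1]-K[1,2])/K[1,1],-np.ones(len(c))]@T[:3,:3].T; P=T[:3,3]+rr*((.054-T[2,3])/rr[:,2])[:,None]
print('ray',P[:,:2].min(0),P[:,:2].max(0),len(P)); body=P[P[:,1]>-.005]; print('body x mid',body[:,0].min(),body[:,0].max(),np.median(body[:,0]))
save(np.hstack([cv2.resize(s['pixels'][130:270,180:340],(400,350)),cv2.resize(t['pixels'][140:250,190:315],(398,350))]),'lie1')
E
python3 lie.py
```

```text
t 12.15 tcp [0.4693 0.1892 0.203 ] x [1.     0.003  0.0028] z [ 0.0041 -0.6519 -0.7583] q [-0.3859  0.5183 -0.5122  1.7773  0.6549  1.5602 -1.1458] F [-0.4556 -0.0955 -0.4447] op 1.0011412259646906
scene 642 [[0.44115560792580555, -0.040618280492571, 0.003997765966309652], [0.4990699940670608, 0.07582653824563382, 0.05788392316529514]] topface 273 0.05489832360316449 ((0.4713931679725647, 0.029643528163433075), (0.055110931396484375, 0.081065833568573), 0.14741574227809906)
slope [-0.0393 -0.0004  0.0545]
top 396 [[0.4444108915345194, -0.03996219863397962, 0.0009759588040463508], [0.49459829703960995, 0.0724659988435487, 0.06156930476398871]] topface 287 0.05383073607655353 ((0.4701037108898163, 0.020339377224445343), (0.04859282076358795, 0.10396081209182739), 1.3935848474502563)
slope [-0.0003 -0.0049  0.0542]
ray [ 0.4422 -0.0393] [0.4949 0.0727] 396
body x mid 0.4422104251023241 0.49469768288835103 0.46856542572870136
```

View pics/lie1.png

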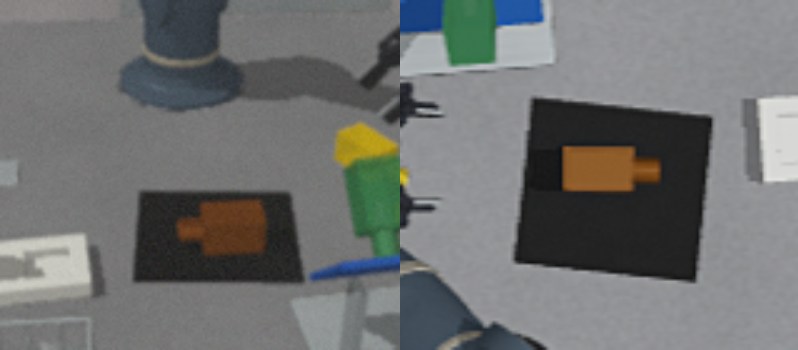

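The bottle lies on the mat in both crops: body at (233,228) left and (598,168) right, neck toward -y. The base is at y≈0.0715, x≈0.4695, top face at z≈0.054, level. Next I swing the tool over to lean in from the mouth side.

```bash
cat > re.py <<'E'
from lay import *
a=np.radians(40); zt=np.array([0,np.sin(a),-np.cos(a)]); rt=frame([1,0,0],zt)
G=np.array([.4695,.0095,.032]); T=G+.019*zt
if __name__=='__main__':
    p,r=show(); print('T',T)
    p,r=rows(p,r,np.array([.4695,.05,.27]),frame([1,0,0],[0,0,-1]),8)
    p,r=rows(p,r,T-.15*zt,rt,8)
    p,r=rows(p,r,T,rt,9)
E
python3 re.py
```

```text
Traceback (most recent call last):
  File "re.py", line 1, in <module>
    from lay import *
  File "lay.py", line 1, in <module>
    from held import *
  File "held.py", line 1, in <module>
    from plan import *
  File "plan.py", line 1, in <module>
    from h import *
  File "h.py", line 1, in <module>
    import numpy as np, cv2
  File "re.py", line 2, in <module>
    a=np.radians(40); zt=np.array([0,np.sin(a),-np.cos(a)]); rt=frame([1,0,0],zt)
NameError: name 'np' is not defined
```

My file name shadows the standard `re` module, so I'm renaming it.

```bash
mv re.py regr.py; python3 regr.py
```

```text
t 12.25 tcp [0.4689 0.1863 0.2013] x [ 1.      0.0003 -0.0002] z [ 0.     -0.655  -0.7556] q [-0.3842  0.5201 -0.5099  1.7807  0.6552  1.56   -1.1459] F [ 0.0952 -0.6606 -0.0737] op 0.9984465067178434
T [0.4695 0.0217 0.0174]
8 rows [0.01, 1.94, -0.13, 0.0893, 0.0, 0.0] mid [0.4693 0.1245 0.248 ] end [0.4697 0.0504 0.2701] err mm 0.4633257790221451 len 19.4813517947038 rad 0.08927367057252297
8 rows [-0.0, 2.05, 1.2, 0.0872, 0.0, 0.0] mid [ 0.4697 -0.0243  0.2121] end [ 0.4697 -0.0746  0.132 ] err mm 0.39673152295960007 len 23.73182547447558 rad 0.08724013351499633
9 rows [-0.0, -0.0, 1.66, 0.0, 0.0, 0.0] mid [ 0.4697 -0.032   0.0812] end [0.4697 0.0214 0.0176] err mm 0.39873074311447065 len 16.63422800906424 rad 5.7109150382639404e-05
```

servo_tool(
  deltas=[
    [[0, 1.94, -0.13, 0.0893, 0, 0, -1], [0, 1.94, -0.13, 0.0893, 0, 0, -1], [0, 1.94, -0.13, 0.0893, 0, 0, -1], [0, 1.94, -0.13, 0.0893, 0, 0, -1], [0, 1.94, -0.13, 0.0893, 0, 0, -1], [0, 1.94, -0.13, 0.0893, 0, 0, -1], [0, 1.94, -0.13, 0.0893, 0, 0, -1], [0, 1.94, -0.13, 0.0893, 0, 0, -1]],
  ],
)

```text
t: 12.92
tcp_pos: [0.4686, 0.0492, 0.2703]
eef_rot: [-0.002, 1.0, -0.0, 0.001]
force: [1.5, -0.8, 0.0]
opening: 1.001
```

servo_tool(
  deltas=[
    [[0, 2.05, 1.2, 0.0872, 0, 0, -1], [0, 2.05, 1.2, 0.0872, 0, 0, -1], [0, 2.05, 1.2, 0.0872, 0, 0, -1], [0, 2.05, 1.2, 0.0872, 0, 0, -1], [0, 2.05, 1.2, 0.0872, 0, 0, -1], [0, 2.05, 1.2, 0.0872, 0, 0, -1], [0, 2.05, 1.2, 0.0872, 0, 0, -1], [0, 2.05, 1.2, 0.0872, 0, 0, -1], [0, 0, 0, 0, 0, 0, -1], [0, 0, 0, 0, 0, 0, -1]],
  ],
)

```text
t: 13.75
tcp_pos: [0.4672, -0.0752, 0.1288]
eef_rot: [-0.345, 0.939, -0.003, -0.003]
force: [-0.3, 0.1, 0.5]
opening: 1.001
```

```bash
python3 - <<'E'
from regr import *
p,r=show()
p,r=rows(p,r,T,rt,9)
E
```

```text
t 13.75 tcp [ 0.4672 -0.0752  0.1288] x [ 1.     -0.0046 -0.0073] z [-0.0025  0.647  -0.7625] q [ 0.8006  0.5186 -0.4507  1.9837 -0.5063  1.0295  0.7056] F [-0.2824  0.0793  0.501 ] op 1.0007704708018805
9 rows [0.03, -0.03, 1.64, -0.0006, 0.0003, -0.0009] mid [ 0.4682 -0.0319  0.0795] end [0.4697 0.0221 0.0177] err mm 0.48427154537762507 len 16.401587112332386 rad 0.0011361814936075782
```

servo_tool(
  deltas=[
    [[0, 0, 1.66, 0, 0, 0, -1], [0, 0, 1.66, 0, 0, 0, -1], [0, 0, 1.66, 0, 0, 0, -1], [0, 0, 1.66, 0, 0, 0, -1], [0, 0, 1.66, 0, 0, 0, -1], [0, 0, 1.66, 0, 0, 0, -1], [0, 0, 1.66, 0, 0, 0, -1], [0, 0, 1.66, 0, 0, 0, -1], [0, 0, 1.66, 0, 0, 0, -1], [0, 0, 0, 0, 0, 0, -1], [0, 0, 0, 0, 0, 0, -1], [0, 0, 0, 0, 0, 0, -1]],
  ],
)

```text
t: 14.75
tcp_pos: [0.4702, 0.0224, 0.019]
eef_rot: [-0.342, 0.94, 0.001, 0.001]
force: [0.1, -0.2, 0.6]
opening: 0.998
```

servo_tool(
  deltas=[
    [[0, 0, 0, 0, 0, 0, 0], [0, 0, 0, 0, 0, 0, 0.2], [0, 0, 0, 0, 0, 0, 0.4], [0, 0, 0, 0, 0, 0, 0.6], [0, 0, 0, 0, 0, 0, 0.6], [0, 0, 0, 0, 0, 0, 0.6], [0, 0, 0, 0, 0, 0, 0.6], [0, 0, 0, 0, 0, 0, 0.6]],
  ],
  grip_force=50,
)

```text
t: 15.42
tcp_pos: [0.4701, 0.022, 0.0184]
eef_rot: [-0.343, 0.939, 0.0, 0.001]
force: [-0.4, -2.8, 5.3]
opening: 0.576
```

```bash
cat > up.py <<'E'
from held import *
# bottle relative to tool at regrasp (lying: base B0, axis -y)
gp=np.array(GP); gr=frame([1,0,0],[0,np.sin(np.radians(40)),-np.cos(np.radians(40))])
B0=np.array([.4695,.0715,.029]); bt=gr.inv().apply(B0-gp); ut=gr.inv().apply([0,-1.,0])
c5=np.radians(5.1); cx=np.array([np.cos(c5),np.sin(c5),0]); pocket=np.array([.5196-.06*np.sin(c5),-.2685+.06*np.cos(c5),.008])
def tool_for(B,uz,xd):
    F0=np.c_[[1,0,0],ut,np.cross([1,0,0],ut)]; F1=np.c_[xd,uz,np.cross(xd,uz)]
    r=R.from_matrix(F1@F0.T); return np.array(B)-r.apply(bt),r
E
python3 - <<'E'
from plan import *
p,r=show()
E
```

```text
t 15.4167 tcp [0.4701 0.022  0.0184] x [ 1.     -0.0002  0.0015] z [ 0.0012  0.6437 -0.7653] q [ 0.6757  0.6924 -0.5144  2.1076 -0.5919  0.6774  0.7519] F [-0.4329 -2.7604  5.2682] op 0.5764110170261708
```

Grip is firm (49 mm). Lifting, with the turn and approach computed from the regrasp pose, and I'm refining the pocket centre from the first pictures.

```bash
sed -i 's/np.array(GP)/np.array([.4701,.022,.0184])/' up.py; python3 - <<'E'
from up import *
print('pocket',pocket,'bt',bt,'ut',ut)
for nm in('top','scene'):
    d=load(nm);W=cloud(d); rel=W-np.array([.5196,-.2685,0]); a=rel[...,0]*cx[0]+rel[...,1]*cx[1]; b=-rel[...,0]*cx[1]+rel[...,1]*cx[0]
    top=(W[...,2]>.017)&(W[...,2]<.026)&(abs(a)<.06)&(abs(b)<.12)
    hsv=cv2.cvtColor(d['pixels'],cv2.COLOR_RGB2HSV); white=(hsv[...,1]<70)
    top&=white
    print(nm,top.sum(),'a',np.percentile(a[top],[0,2,98,100]),'b',np.percentile(b[top],[0,2,98,100]))
    fl=(W[...,2]>.004)&(W[...,2]<.013)&(abs(a)<.04)&(abs(b-.06)<.04); print(' floor',fl.sum(),np.median(W[fl][:,2]),'a',np.percentile(a[fl],[0,5,95,100]),'b',np.percentile(b[fl],[0,5,95,100]))
p,r=show()
p,r=rows(p,r,p+np.array([0,-.02,.2]),r,7)
pt,rt=tool_for(pocket+[0,0,.10],[0,0,1.],cx)
p2=(p+np.array([.49,-.06,.26]))/2
p,r=rows(p,r,pt+[0,0.05,.06],rt,14)
p,r=rows(p,r,pt,rt,4)
print(pt,rt.as_matrix())
E
```

```text
pocket [ 0.5143 -0.2087  0.008 ] bt [-0.0006 -0.0447  0.0237] ut [ 0.      0.766  -0.6428]
top 802 a [-0.0499 -0.0487  0.0484  0.0501] b [-0.1096 -0.1069  0.108   0.111 ]
 floor 148 0.008300178530327496 a [-0.0265 -0.0241  0.0264  0.0283] b [0.0234 0.0343 0.0851 0.0874]
scene 1042 a [-0.0521 -0.0483  0.0519  0.0551] b [-0.1129 -0.11    0.1035  0.1066]
 floor 161 0.009533671097049279 a [-0.0312 -0.0286  0.0102  0.0151] b [0.0286 0.0317 0.0822 0.0848]
t 15.4167 tcp [0.4701 0.022  0.0184] x [ 1.     -0.0002  0.0015] z [ 0.0012  0.6437 -0.7653] q [ 0.6757  0.6924 -0.5144  2.1076 -0.5919  0.6774  0.7519] F [-0.4329 -2.7604  5.2682] op 0.5764110170261708
7 rows [0.0, -1.62, -2.37, 0.0, 0.0, 0.0] mid [0.47   0.0134 0.1041] end [0.4698 0.002  0.2184] err mm 0.30043636881990615 len 28.71393034605969 rad 0.0
14 rows [0.28, 1.37, 0.05, -0.1122, 0.0005, -0.0071] mid [ 0.4914 -0.0839  0.1823] end [ 0.5161 -0.1691  0.2179] err mm 0.5002662920592372 len 14.00108911696609 rad 0.11242157576214121
4 rows [-0.12, -0.35, 1.93, 0.0, -0.0001, 0.0001] mid [ 0.516  -0.1942  0.1877] end [ 0.5158 -0.2194  0.1575] err mm 0.18534785935792403 len 19.624445669272287 rad 0.00013019362649295275
[ 0.5158 -0.2192  0.1575] [[ 0.996   0.0571  0.0681]
 [ 0.0889 -0.6402 -0.763 ]
 [-0.      0.766  -0.6428]]
```

servo_tool(
  deltas=[
    [[0, -1.6, -2.4, 0, 0, 0, 0.6], [0, -1.6, -2.4, 0, 0, 0, 0.6], [0, -1.6, -2.4, 0, 0, 0, 0.6], [0, -1.6, -2.4, 0, 0, 0, 0.6], [0, -1.6, -2.4, 0, 0, 0, 0.6], [0, -1.6, -2.4, 0, 0, 0, 0.6], [0, -1.6, -2.4, 0, 0, 0, 0.6], [0, 0, 0, 0, 0, 0, 0.6]],
  ],
)

```text
t: 16.08
tcp_pos: [0.472, -0.0009, 0.2227]
eef_rot: [-0.341, 0.94, 0.001, 0.005]
force: [1.4, -0.6, -1.8]
opening: 0.58
```

servo_tool(
  deltas=[
    [[0.28, 1.37, 0.05, -0.1122, 0.0005, -0.0071, 0.6], [0.28, 1.37, 0.05, -0.1122, 0.0005, -0.0071, 0.6], [0.28, 1.37, 0.05, -0.1122, 0.0005, -0.0071, 0.6], [0.28, 1.37, 0.05, -0.1122, 0.0005, -0.0071, 0.6], [0.28, 1.37, 0.05, -0.1122, 0.0005, -0.0071, 0.6], [0.28, 1.37, 0.05, -0.1122, 0.0005, -0.0071, 0.6], [0.28, 1.37, 0.05, -0.1122, 0.0005, -0.0071, 0.6]],
  ],
)

```text
t: 16.67
tcp_pos: [0.4906, -0.0862, 0.1816]
eef_rot: [0.046, 0.999, 0.023, 0.01]
force: [-0.6, 0.9, -3.2]
opening: 0.581
```

```bash
python3 - <<'E'
from up import *
p,r=show(); print('base',p+r.apply(bt),'u',r.apply(ut))
w=grab('wrist'); W=cloud(w)
rel=W-np.array([.5196,-.2685,0]); a=rel[...,0]*cx[0]+rel[...,1]*cx[1]; b=-rel[...,0]*cx[1]+rel[...,1]*cx[0]
hsv=cv2.cvtColor(w['pixels'],cv2.COLOR_RGB2HSV)
top=(W[...,2]>.015)&(W[...,2]<.028)&(abs(a)<.06)&(abs(b)<.12)&(hsv[...,1]<70)
print(top.sum()); 
if top.sum(): print('a',np.percentile(a[top],[0,2,98,100]),'b',np.percentile(b[top],[0,2,98,100]))
save(w['pixels'],'wr2')
pt,rt=tool_for(pocket+[0,0,.10],[0,0,1.],cx)
p,r=rows(p,r,pt+[0,0.03,.04],rt,8)
E
```

```text
t 16.6667 tcp [ 0.4906 -0.0862  0.1816] x [0.9988 0.0465 0.0181] z [ 0.0223 -0.0906 -0.9956] q [ 0.3304  0.2425 -0.345   2.01    0.2217  0.8929 -0.0971] F [-0.6493  0.8814 -3.1552] op 0.5808324936182898
base [ 0.4885 -0.0439  0.1539] u [ 0.0199 -0.7038  0.7101]
236
a [0.0266 0.0268 0.0489 0.049 ] b [-0.0322 -0.0311 -0.0064 -0.0046]
8 rows [0.23, 1.3, 0.38, -0.0976, 0.0005, -0.0059] mid [ 0.5028 -0.1394  0.1793] end [ 0.5157 -0.1892  0.1976] err mm 0.12112164803310425 len 13.739480150900476 rad 0.09773678738904176
```

View pics/wr2.png

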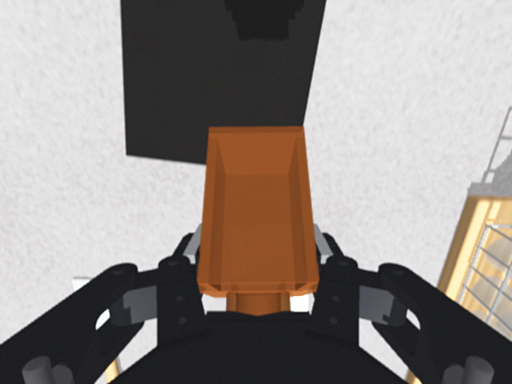

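The wrist view shows the amber bottle square in the jaws (body (205-318, 128-290)), but the carrier is hidden. I'll finish the turn and then check from scene and top.

servo_tool(
  deltas=[
    [[0.23, 1.3, 0.38, -0.0976, 0.0005, -0.006, 0.6], [0.23, 1.3, 0.38, -0.0976, 0.0005, -0.006, 0.6], [0.23, 1.3, 0.38, -0.0976, 0.0005, -0.006, 0.6], [0.23, 1.3, 0.38, -0.0976, 0.0005, -0.006, 0.6], [0.23, 1.3, 0.38, -0.0976, 0.0005, -0.006, 0.6], [0.23, 1.3, 0.38, -0.0976, 0.0005, -0.006, 0.6], [0.23, 1.3, 0.38, -0.0976, 0.0005, -0.006, 0.6], [0.23, 1.3, 0.38, -0.0976, 0.0005, -0.006, 0.6], [0, 0, 0, 0, 0, 0, 0.6], [0, 0, 0, 0, 0, 0, 0.6]],
  ],
)

```text
t: 17.55
tcp_pos: [0.5151, -0.188, 0.1956]
eef_rot: [0.418, 0.907, 0.041, 0.017]
force: [-0.7, -0.7, -2.3]
opening: 0.578
```

```bash
cat > chk.py <<'E'
from up import *
p,r=show(); B=p+r.apply(bt); print('base',B,'u',r.apply(ut))
for nm in('scene','top'):
    d=grab(nm); q,m=pts(d,B+[0,0,.05],.085); print(nm,len(q),'lo/hi',np.percentile(q,[1,99],axis=0).tolist())
    rest=q;rng=np.random.default_rng(0)
    for _ in range(3):
        if len(rest)<40: break
        best=None
        for t in range(500):
            a,b,c=rest[rng.choice(len(rest),3,False)];k=np.cross(b-a,c-a)
            if np.linalg.norm(k)<1e-5: continue
            k/=np.linalg.norm(k);i=abs((rest-a)@k)<.002
            if best is None or i.sum()>best.sum(): best=i
        f=rest[best];_,_,vt=np.linalg.svd(f-f.mean(0));print('  plane',best.sum(),f.mean(0),vt[2],'extent',np.percentile(f,[2,98],axis=0).tolist());rest=rest[~best]
    W=cloud(d);rel=W-np.array([.5196,-.2685,0]);a=rel[...,0]*cx[0]+rel[...,1]*cx[1];b=-rel[...,0]*cx[1]+rel[...,1]*cx[0]
    hsv=cv2.cvtColor(d['pixels'],cv2.COLOR_RGB2HSV);t=(W[...,2]>.017)&(W[...,2]<.026)&(abs(a)<.06)&(abs(b)<.12)&(hsv[...,1]<70)
    print('  carrier a',np.percentile(a[t],[1,99]),'b',np.percentile(b[t],[1,99]))
E
cat > v.py <<'E'
from h import *
import sys
s=load('scene');t=load('top'); save(np.hstack([cv2.resize(s['pixels'][120:270,110:280],(400,353)),cv2.resize(t['pixels'][120:240,270:390],(353,353))]),sys.argv[1])
E
python3 chk.py; python3 v.py up1
```

```text
t 17.55 tcp [ 0.5151 -0.188   0.1956] x [ 0.996   0.089  -0.0039] z [ 0.0651 -0.7574 -0.6497] q [-0.0372  0.3739 -0.1652  2.0793  1.0579  1.1452 -0.801 ] F [-0.7349 -0.6672 -2.3389] op 0.5779170169710663
base [ 0.5133 -0.1771  0.1462] u [ 0.0047 -0.0087  1.    ]
scene 447 lo/hi [[0.49552181196710793, -0.19930806728891137, 0.14968447005306926], [0.5447455860945274, -0.153667933333209, 0.2594126782365008]]
  plane 194 [ 0.539 -0.178  0.181] [0.9976 0.0696 0.0044] extent [[0.5361560655867252, -0.19808350038634884, 0.14969891771788799], [0.541550971079877, -0.15377852608847048, 0.22766670118911647]]
  plane 74 [ 0.5306 -0.1772  0.23  ] [ 0.784   0.6206 -0.0144] extent [[0.5158031052747566, -0.19736865709778686, 0.1583095128774136], [0.5447455860945274, -0.1594580716215004, 0.2583272726680422]]
  plane 55 [ 0.5306 -0.1773  0.22  ] [ 0.9909 -0.1169  0.0661] extent [[0.5258192354923388, -0.1960730443271925, 0.14954185818981208], [0.5363459566047771, -0.1593478807357106, 0.2595164749842077]]
  carrier a [-0.0486  0.0524] b [-0.1117  0.105 ]
top 242 lo/hi [[0.49095066308712465, -0.19959955737334356, 0.14576351903523221], [0.5380749345241966, -0.14936720080677868, 0.26372899142207823]]
  plane 72 [ 0.5134 -0.1724  0.2276] [ 0.0171 -0.1231 -0.9922] extent [[0.4909963978252266, -0.19879819081389946, 0.2237949388498004], [0.5374598771072249, -0.1497033479369524, 0.23153762289762944]]
  plane 37 [ 0.5128 -0.1782  0.227 ] [-0.0761  0.0929 -0.9928] extent [[0.49092200864799035, -0.1996502822166282, 0.2229797089763849], [0.5382835362165463, -0.15255705199503658, 0.23032793900303294]]
  plane 25 [ 0.5236 -0.1799  0.2137] [-0.8527  0.5218 -0.0262] extent [[0.5134027369998492, -0.19577257335142945, 0.14556613551266798], [0.5368530355935192, -0.15712555149708377, 0.2641384317863127]]
  carrier a [-0.0495  0.0496] b [-0.1084  0.103 ]
```

View pics/up1.png

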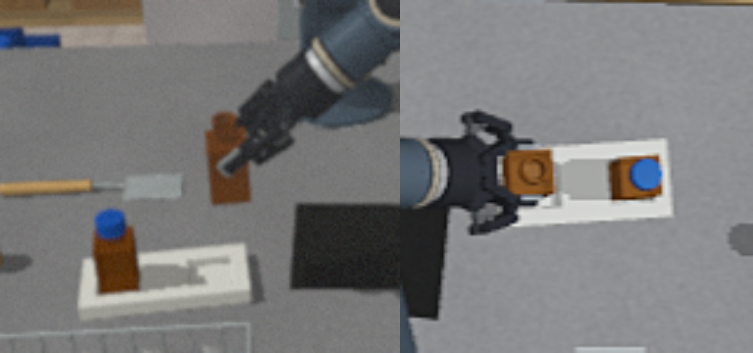

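The bottle is upright in both views: (228,160) left, and mouth at (533,170) right, directly above the carrier's left end. The two cameras disagree by about 3 mm on the carrier's y, so I'll measure its end edges at sub-pixel before lowering.

```bash
python3 - <<'E'
from up import *
C=np.array([.5196,-.2685,.022]); cy=np.array([-cx[1],cx[0],0])
# only views taken now: scene sees whole carrier, top: -b end & sides
def prof(d,P0,P1,n=81):
    X=np.linspace(0,1,n)[:,None]*(P1-P0)+P0; T=d['camera_from_world'];c=X@T[:3,:3].T+T[:3,3];K=d['K']
    u=K[0,0]*c[:,0]/-c[:,2]+K[0,2]; v=K[1,1]*-c[:,1]/-c[:,2]+K[1,2]
    g=cv2.GaussianBlur(cv2.cvtColor(d['pixels'],cv2.COLOR_RGB2GRAY).astype(np.float32),(0,0),.7)
    return cv2.remap(g,u.astype(np.float32)[:,None],v.astype(np.float32)[:,None],cv2.INTER_LINEAR)[:,0]
def edge(d,f,s0,s1):  # strongest gradient location along f(s)
    s=np.linspace(s0,s1,81);I=prof(d,f(s0),f(s1));g=abs(np.gradient(I));k=g.argmax();w=slice(max(0,k-8),k+9);return (s[w]*g[w]).sum()/g[w].sum(),I[0],I[-1]
for nm in('scene','top'):
    d=load(nm)
    for lab,f,r,ts in(('+b end',lambda s,t:C+t*cx+s*cy,(.10,.125),(-.045,-.04,.04,.045)),('-b end',lambda s,t:C+t*cx+s*cy,(-.125,-.10),(-.04,-.02,0,.02,.04)),
        ('+a',lambda s,t:C+s*cx+t*cy,(.04,.065),(-.08,-.05,0,.03,.06)),('-a',lambda s,t:C+s*cx+t*cy,(-.065,-.04),(-.08,-.04,0,.03)),
        ('pocket +b',lambda s,t:C+t*cx+s*cy,(.08,.096),(-.02,-.01,0,.01,.02)),('pocket -b',lambda s,t:C+t*cx+s*cy,(.024,.04),(-.02,-.01,0,.01,.02)),
        ('pocket +a',lambda s,t:C+s*cx+t*cy,(.02,.036),(.045,.06,.07)),('pocket -a',lambda s,t:C+s*cx+t*cy,(-.036,-.02),(.045,.06,.07))):
        print(nm,lab,[np.round(edge(d,lambda s,t=t:f(s,t),*r)[0],4).item() for t in ts])
E
```

```text
scene +b end [0.1064, 0.107, 0.1071, 0.1056]
scene -b end [-0.1143, -0.1126, -0.1149, -0.1119, -0.1133]
scene +a [0.0506, 0.0504, 0.0495, 0.0513, 0.0513]
scene -a [-0.0569, -0.042, -0.0513, -0.0497]
scene pocket +b [0.085, 0.0859, 0.084, 0.0891, 0.0947]
scene pocket -b [0.0283, 0.0389, 0.0389, 0.0391, 0.0259]
scene pocket +a [0.0292, 0.0211, 0.0274]
scene pocket -a [-0.0239, -0.0228, -0.0287]
top +b end [0.1007, 0.1177, 0.1083, 0.1083]
top -b end [-0.1139, -0.1013, -0.1023, -0.1011, -0.1123]
top +a [0.0503, 0.0512, 0.0502, 0.0481, 0.0468]
top -a [-0.0497, -0.0497, -0.051, -0.0499]
top pocket +b [0.0815, 0.0818, 0.0949, 0.0906, 0.0936]
top pocket -b [0.0292, 0.0387, 0.038, 0.0385, 0.0384]
top pocket +a [0.035, 0.0265, 0.0278]
top pocket -a [-0.0307, -0.0258, -0.0265]
```

```bash
sed -i 's/-.2685+.06\*np.cos(c5),.008\])/-.2685+.06*np.cos(c5),.008])-.003*np.array([-np.sin(c5),np.cos(c5),0])/' up.py; python3 - <<'E'
from up import *
print(pocket); p,r=show(); pt,rt=tool_for(pocket+[0,0,.024],[0,0,1.],cx); print(pt)
rows(p,r,pt,rt,10)
E
```

```text
[ 0.5145 -0.2117  0.008 ]
t 17.65 tcp [ 0.5157 -0.1888  0.1972] x [ 0.9961  0.0879 -0.0003] z [ 0.0667 -0.7581 -0.6487] q [-0.036   0.3719 -0.1652  2.0782  1.0593  1.1457 -0.8019] F [ 0.0321 -0.9838 -3.0943] op 0.5817416632877829
[ 0.5161 -0.2222  0.0815]
10 rows [-0.03, -0.67, 1.0, -0.0008, 0.0001, -0.0] mid [ 0.5156 -0.2052  0.1393] end [ 0.5156 -0.222   0.0814] err mm 0.5701750715965314 len 12.04257224367212 rad 0.0007873031376774261
```

servo_tool(
  deltas=[
    [[-0.02, -0.67, 1.0, -0.0008, 0, 0, 0.6], [-0.02, -0.67, 1.0, -0.0008, 0, 0, 0.6], [-0.02, -0.67, 1.0, -0.0008, 0, 0, 0.6], [-0.02, -0.67, 1.0, -0.0008, 0, 0, 0.6], [-0.02, -0.67, 1.0, -0.0008, 0, 0, 0.6], [-0.02, -0.67, 1.0, -0.0008, 0, 0, 0.6], [-0.02, -0.67, 1.0, -0.0008, 0, 0, 0.6], [-0.02, -0.67, 1.0, -0.0008, 0, 0, 0.6], [-0.02, -0.67, 1.0, -0.0008, 0, 0, 0.6], [-0.02, -0.67, 1.0, -0.0008, 0, 0, 0.6], [0, 0, 0, 0, 0, 0, 0.6], [0, 0, 0, 0, 0, 0, 0.6]],
  ],
)

```text
t: 18.65
tcp_pos: [0.5164, -0.2227, 0.0809]
eef_rot: [0.424, 0.905, 0.04, 0.018]
force: [-0.8, -0.2, -1.4]
opening: 0.581
```

```bash
cat > ed.py <<'E'
from up import *
p,r=show(); B=p+r.apply(bt); print('base',B,'u',r.apply(ut)); cy=np.array([-cx[1],cx[0],0])
C=np.array([.5196,-.2685,.022])
def sat(d,X,ch):
    T=d['camera_from_world'];c=X@T[:3,:3].T+T[:3,3];K=d['K'];u=K[0,0]*c[:,0]/-c[:,2]+K[0,2];v=K[1,1]*-c[:,1]/-c[:,2]+K[1,2]
    I=d['pixels'].astype(np.float32); g=(I[...,0]-I[...,2]) if ch else I.mean(-1); g=cv2.GaussianBlur(g,(0,0),.6)
    return cv2.remap(g,u.astype(np.float32)[:,None],v.astype(np.float32)[:,None],cv2.INTER_CUBIC)[:,0]
def edge(d,P,dr,s0,s1,ch):
    s=np.linspace(s0,s1,101);g=abs(np.gradient(sat(d,P+s[:,None]*dr,ch)));k=g.argmax();w=slice(max(0,k-10),k+11);return (s[w]*g[w]).sum()/g[w].sum()
med=lambda l:np.round(np.median(l)*1e3,1)
for nm in('scene','top'):
    d=grab(nm)
    if nm=='scene': # front face of the bottle, x side; rays on plane 25 mm in front of axis
        for z in(.012,.02,.03,.06): print(' z',z,'y edges',[np.round(edge(d,B+.025*cx+[0,0,z],cy,*q,1)*1e3,1).item() for q in((-.04,-.012),(.012,.04))])
    else:
        h=.08; print(' top -b edge',med([edge(d,B+[0,0,h]+t*cx,cy,-.04,-.015,1) for t in(-.015,-.01,0,.01,.015)]))
        for q in((-.04,-.015),(.015,.04)): print(' top a edge',med([edge(d,B+[0,0,h]+t*cy,cx,*q,1) for t in(-.02,-.015,-.01)]))
    print(nm,'carrier +b',med([edge(d,C+t*cx,cy,.1,.125,0) for t in(-.045,-.042,.04,.043,.046)]),'-b',med([edge(d,C+t*cx,cy,-.125,-.1,0) for t in(-.045,-.042,-.04,.04,.043,.046)]),
      '+a',med([edge(d,C+t*cy,cx,.04,.06,0) for t in(-.1,-.05,-.02,0,.02,.1)]),'-a',med([edge(d,C+t*cy,cx,-.06,-.04,0) for t in(-.1,-.05,-.02,0,.02)]))
E
python3 ed.py; python3 v.py near1
```

```text
t 18.65 tcp [ 0.5164 -0.2227  0.0809] x [ 0.9961  0.0884 -0.002 ] z [ 0.0666 -0.7651 -0.6404] q [-0.0205  0.5794 -0.1095  2.136   1.2533  1.0105 -1.057 ] F [-0.753  -0.2225 -1.4219] op 0.5810163137877322
base [ 0.5148 -0.2123  0.0314] u [0.0017 0.0033 1.    ]
 z 0.012 y edges [-23.5, 22.9]
 z 0.02 y edges [-22.5, 23.4]
 z 0.03 y edges [-22.2, 23.8]
 z 0.06 y edges [-24.9, 25.2]
scene carrier +b 107.9 -b -106.8 +a 49.2 -a -49.9
 top -b edge -22.7
 top a edge -25.5
 top a edge 26.6
top carrier +b 101.3 -b -111.4 +a 49.5 -a -49.5
```

View pics/near1.png

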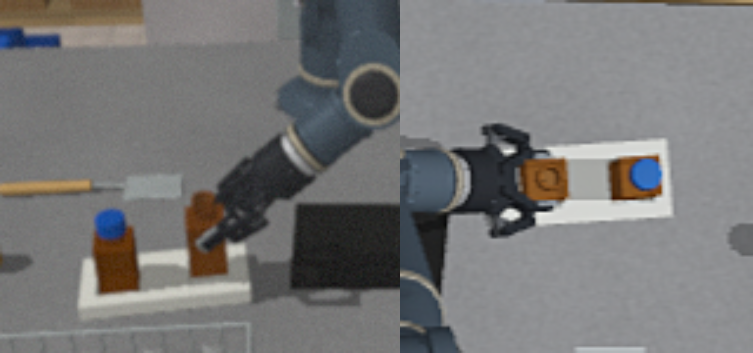

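The bottle is upright just above the free pocket: (207,235) left, mouth (547,178) right. Bottle and pocket agree to within about 1 mm, so I'm lowering slowly.

servo_tool(
  deltas=[
    [[0, -0.153, 0.128, 0, 0, 0, 0.6], [0, -0.153, 0.128, 0, 0, 0, 0.6], [0, -0.153, 0.128, 0, 0, 0, 0.6], [0, -0.153, 0.128, 0, 0, 0, 0.6], [0, -0.153, 0.128, 0, 0, 0, 0.6], [0, -0.153, 0.128, 0, 0, 0, 0.6], [0, -0.153, 0.128, 0, 0, 0, 0.6], [0, -0.153, 0.128, 0, 0, 0, 0.6], [0, 0, 0, 0, 0, 0, 0.6]],
  ],
)

```text
t: 19.5
tcp_pos: [0.5171, -0.2222, 0.0657]
eef_rot: [0.424, 0.905, 0.04, 0.019]
force: [0.4, -0.2, -1.8]
opening: 0.577
```

```bash
python3 ed.py
```

```text
t 19.5 tcp [ 0.5171 -0.2222  0.0657] x [0.996  0.0892 0.0001] z [ 0.0686 -0.765  -0.6403] q [-0.0247  0.6092 -0.1056  2.1381  1.2757  1.     -1.0953] F [ 0.387  -0.2026 -1.7945] op 0.577329231330398
base [ 0.5156 -0.2118  0.0162] u [-0.0003  0.0032  1.    ]
 z 0.012 y edges [-24.6, 22.0]
 z 0.02 y edges [-24.2, 22.1]
 z 0.03 y edges [-23.7, 22.5]
 z 0.06 y edges [-14.6, 18.2]
scene carrier +b 107.8 -b -106.8 +a 49.0 -a -49.9
 top -b edge -23.0
 top a edge -25.2
 top a edge 24.8
top carrier +b 102.2 -b -111.4 +a 49.5 -a -49.5
```

servo_tool(
  deltas=[
    [[0, -0.153, 0.128, 0, 0, 0, 0.6], [0, -0.153, 0.128, 0, 0, 0, 0.6], [0, -0.115, 0.096, 0, 0, 0, 0.6], [0, -0.077, 0.064, 0, 0, 0, 0.6], [0, 0, 0, 0, 0, 0, 0.6], [0, 0, 0, 0, 0, 0, 0.6]],
  ],
)

```text
t: 20.1
tcp_pos: [0.5173, -0.2222, 0.0596]
eef_rot: [0.424, 0.905, 0.04, 0.019]
force: [0.8, -0.3, -2.1]
opening: 0.581
```

servo_tool(
  deltas=[
    [[0, -0.077, 0.064, 0, 0, 0, 0.6], [0, -0.077, 0.064, 0, 0, 0, 0.6], [0, 0, 0, 0, 0, 0, 0.6], [0, 0, 0, 0, 0, 0, 0.6]],
  ],
)

```text
t: 20.43
tcp_pos: [0.5174, -0.2223, 0.058]
eef_rot: [0.424, 0.905, 0.04, 0.019]
force: [-0.9, 0.7, 2.1]
opening: 0.579
```

```bash
python3 ed.py
```

```text
t 20.4333 tcp [ 0.5174 -0.2223  0.058 ] x [0.996  0.0891 0.001 ] z [ 0.0691 -0.7656 -0.6396] q [-0.0265  0.6248 -0.1033  2.1387  1.2876  0.9957 -1.1151] F [-0.8525  0.6706  2.1085] op 0.5786046113984048
base [ 0.5159 -0.212   0.0085] u [-0.0013  0.004   1.    ]
 z 0.012 y edges [-25.8, 24.1]
 z 0.02 y edges [-24.3, 22.1]
 z 0.03 y edges [-24.0, 22.3]
 z 0.06 y edges [-15.2, 27.0]
scene carrier +b 107.7 -b -106.7 +a 48.8 -a -50.0
 top -b edge -22.4
 top a edge -25.1
 top a edge 25.1
top carrier +b 102.4 -b -111.4 +a 49.5 -a -49.5
```

Contact came at base height 8.5 mm against a floor at 8 mm, so the bottle is home. I'll add a light press, then release and back off.

servo_tool(
  deltas=[
    [[0, -0.077, 0.064, 0, 0, 0, 0.6], [0, 0, 0, 0, 0, 0, 0.6], [0, 0, 0, 0, 0, 0, 0.3], [0, 0, 0, 0, 0, 0, 0], [0, 0, 0, 0, 0, 0, -0.2], [0, 0, 0, 0, 0, 0, -0.5], [0, 0, 0, 0, 0, 0, -1], [0, 0, 0, 0, 0, 0, -1], [0, 0, 0, 0, 0, 0, -1], [0, 0, 0, 0, 0, 0, -1]],
  ],
)

```text
t: 21.37
tcp_pos: [0.5173, -0.2223, 0.0565]
eef_rot: [0.424, 0.905, 0.04, 0.019]
force: [0.1, -0.4, -0.6]
opening: 0.999
```

servo_tool(
  deltas=[
    [[0, 0, -0.5, 0, 0, 0, -1], [0, 0, -1, 0, 0, 0, -1], [0, 0, -2, 0, 0, 0, -1], [0, 0, -3, 0, 0, 0, -1], [0, 0, -3, 0, 0, 0, -1], [0, 0, -3, 0, 0, 0, -1], [0, 0, -3, 0, 0, 0, -1], [0, 0, -3, 0, 0, 0, -1], [0, 0, 0, 0, 0, 0, -1], [0, 0, 0, 0, 0, 0, -1], [0, 0, 0, 0, 0, 0, -1], [0, 0, 0, 0, 0, 0, -1]],
  ],
)

```text
t: 22.37
tcp_pos: [0.5037, -0.0818, 0.1747]
eef_rot: [0.424, 0.905, 0.04, 0.018]
force: [0.3, 0.9, -0.4]
opening: 1.0
```

```bash
python3 - <<'E'
from up import *
p,r=show(); cy=np.array([-cx[1],cx[0],0])
o={n:load(n) for n in('scene','top')}
for nm in('scene','top'):
    d=grab(nm); q,m=pts(d,pocket+[0,0,.055],.075)
    cap,mc=pts(d,pocket-.12*cy+[0,0,.055],.058)
    print(nm,len(q),'amber min/max',np.percentile(q,[1,99],axis=0).tolist(),'\n  capped',np.percentile(cap,[1,99],axis=0).tolist())
    if nm=='scene':
        f=q[(q[:,2]<.085)&(q[:,2]>.03)]; f=f[abs((f-pocket)@cx-.025)<.006]; _,_,vt=np.linalg.svd(f-f.mean(0)); print('  front face',len(f),((f-pocket)@cx).mean(),'normal',vt[2])
    t=q[(q[:,2]>.08)&(q[:,2]<.096)]; print('  shoulder z',np.median(t[:,2]),'off a,b',np.array([np.percentile((t-pocket)@e,[1,99]).mean() for e in(cx,cy)]))
    g=q[q[:,2]>.108]; print('  rim',len(g),g[:,2].max() if len(g) else 0,((g-pocket)@np.c_[cx,cy]).mean(0) if len(g) else '')
    W=cloud(d);hsv=cv2.cvtColor(d['pixels'],cv2.COLOR_RGB2HSV);mg=(hsv[...,0]>50)&(hsv[...,0]<85)&(hsv[...,1]>110)&(np.linalg.norm(W-np.array([.62,.17,.18]),axis=-1)<.1);print('  green',mg.sum(),np.median(W[mg],0))
s=load('scene');t=load('top');save(np.hstack([cv2.resize(s['pixels'][100:300,80:450],(500,270)),cv2.resize(t['pixels'][120:240,270:390],(270,270))]),'end1')
E
```

```text
t 22.3667 tcp [ 0.5037 -0.0818  0.1747] x [ 0.9962  0.0876 -0.001 ] z [ 0.0667 -0.7659 -0.6395] q [-0.1973  0.4313 -0.2373  2.0696  0.9709  1.2665 -0.9562] F [ 0.3283  0.946  -0.3953] op 0.9997372554838683
scene 445 amber min/max [[0.498445743287939, -0.23379750671082486, 0.024730650186611323], [0.5454703760870105, -0.18765644354165512, 0.12099832852472926]] 
  capped [[0.5121793283947988, -0.35270288437494335, 0.02391026882897844], [0.5542800085438471, -0.30450507279168687, 0.0956689421207841]]
  front face 203 0.026748972471914732 normal [ 0.997   0.0748 -0.0186]
  shoulder z 0.08996330645472295 off a,b [ 0.0054 -0.0001]
  rim 65 0.12283584345222875 [ 0.0067 -0.0011]
  green 604 [0.6406 0.164  0.1879]
top 213 amber min/max [[0.4902180449493988, -0.233525525192705, 0.007625090884974002], [0.5383598488616461, -0.18290504112990227, 0.12496451618785022]] 
  capped [[0.4985818666493716, -0.35299721742097445, 0.02395789221746318], [0.5486807975743558, -0.30119494556292986, 0.10966770394963254]]
  shoulder z 0.08890268667798118 off a,b [0.0008 0.0024]
  rim 31 0.12819693430099188 [0.0013 0.004 ]
  green 397 [0.6139 0.1691 0.1999]
```

View pics/end1.png

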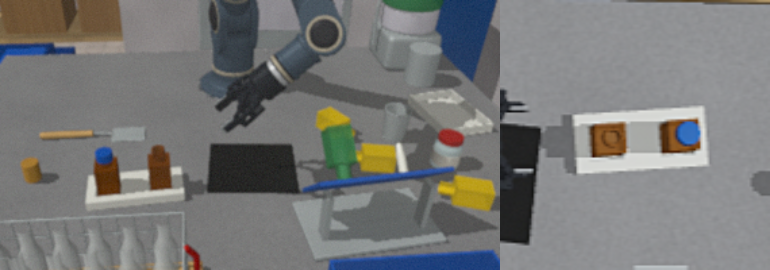

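The bottle stands mouth up in the free pocket: (160,168) left, mouth (611,138) right. The shoulder measures 89–90 mm (88 expected) and the highest rim points 121–125 mm (120 expected). The green bottle, capped bottle and the rest are where they were, and the gripper is clear of everything.

```bash
python3 -c "
from cell import env
print(env.close_job())"
```

```text
the job is handed in; nothing more can be done
None
```

The amber bottle now stands mouth up in the free pocket of the carrier, let go, and I have handed the job in at about 22 s on the robot's clock. No verdict was reported.

I lifted it off its peg along the peg axis and laid it on the mat with its mouth toward -y. I then regrasped it leaning in from the mouth side, turned it 90° and lowered it into the pocket. It touched down at a base height of about 8.5 mm, where the pocket floor is at 8 mm, and then I released it and backed the gripper off.

**Last checks:**
- **Height:** the shoulder measured about 89–90 mm (88 expected). The rim's highest points were 121–123 mm in the scene view and 125–128 mm in the top view (120 expected).
- **Upright:** the front face tilted about 0.02 rad, within the 0.06 limit.
- **Clear of the robot:** the gripper was open, about 0.18 m from the bottle and touching nothing.
- **Other things:** the green bottle still hung on its peg and nothing else looked moved. I judged this from the pictures and did not measure each shift.

**What disagreed:**
- **Carrier position:** the cameras and edge measurements differed by 2–3 mm along the carrier's y. I aimed at a compromise, and the bottle went in without resistance.
- **Final sideways position:** the top view put the bottle within 1–2.5 mm of the pocket centre at the shoulder, but 4 mm off at the rim. The scene view's figures for x (5–7 mm) average only the side facing that camera, so they don't give a true centre.

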